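# Load the sampler drawer with sample jars and close it up

### The arm

A 6-joint arm with a two-finger parallel gripper is mounted at the origin on the work surface. World frame = base frame: x ahead of the robot, y to its left, z up, the work surface at z = 0. Lengths are in m, angles in rad, forces in N, time in s.
With the tool pointing down it reaches from about 0.3 to 0.75 m from the base axis. Payload 8.5 kg.
Tool frame: the origin (TCP) lies at the centre of the arm's flange, where the gripper is bolted on; the fingertips stand 173 mm ahead of it and the grasp point (between the pads) lies ahead of it (pinch_z is the z of the grasp point in the tool frame, in m); z points along the fingers, y is the line along which they close (so a half turn about z gives the same grasp; the last joint's range is limited). The gripper opens to 85 mm and grips with 20 to 120 N. Pads are 22 mm wide; open, the fingers measure 114 mm over their backs; the gripper's body (76 mm by 85 mm) begins 54 mm behind the grasp point. The pads swing forward as they close: fully open they stand 13 mm farther back than shut.
Start: joints at [-1.477, 0.381, 1.297, -0, 1.464, -0.215], TCP at [0.167, -0.524, 0.405] pointing down, gripper open.
Joint ranges: [-3.11, 3.11], [-0.89, 2.33], [0.22, 2.48], [-1.42, 4.56], [0.17, 2.85], [-2.88, 2.88]. Speed limits (rad/s): [2.39, 2.39, 3.14, 3.14, 3.14, 3.14].

### API

Orientations are given as [roll, pitch, yaw] about the fixed x, y, z axes, in that order (R = Rz(yaw) Ry(pitch) Rx(roll)).
In Python, from workcell import * gives the robot as it stands. The module is installed in compiled form; this text tells all that it offers.
- The arm moves only by the tool apply_moves, never from a script. Its argument "motion" is a list of rows, each an object of numbers: "x", "y", "z": the shift along the tool's x, y, z normalised to -1 to 1, where 1 is 4 cm; "roll": the turn about the tool's z normalised to -1 to 1, where 1 is pi rad; "gripper": the closure, from 0 (fully open) to 1 (shut). In form: [{"x": .., "y": .., "z": .., "roll": .., "gripper": ..}, ...]. A call has 1 to 12 rows; each row shifts and turns the commanded pose from where the row before left it, along the tool's axes as they then stand; what a row does not reach is not made up. A row lasts 1/12 s, in which the tool goes at most 41.7 mm and 7.16 degrees, less where a joint would pass 70% of its speed; a pose out of reach is approached as far as the arm can. A call with a number of a shift or a turn outside -1 to 1 is refused whole. A call with a gripper value outside its range is refused whole. The fingers move at their own pace and stop on an object; "newtons" is the grip in N (left out, the last holds). Time passes only in rows, so rows that do not move let the fingers close. It gives the time, the measured TCP pose, the force, the opening and the grip force at its end, in the units of the state.
- get_state(): the state, without advancing time (a new reading comes with each control period).
- snapshot(name): name is "scene" or "top" or "wrist"; returns the picture (400x640x3 uint8, blue, green, red); there is no depth.
- camera_info(name): a dict with "intrinsics" (3x3 intrinsics, pixels), "distortion" ([k1, k2, p1, p2, k3] as OpenCV has them; the pictures are not rectified), "view" (4x4, takes a point from world to camera coordinates); the wrist camera has in their place "T_tool_cam" (4x4, takes a point from camera to tool coordinates, whose origin is the TCP and whose axes are the flange's). Camera axes: x right, y up, looking along -z (the intrinsics and any distortion apply to the point x, -y, -z); pixel columns grow to the right and rows downward; lengths in m; the calibration is good to about 2 mm. A picture is of the moment at which its call begins: read the wrist's pose just before it. camera_info takes no time and is no camera call.
- sign_off(): hands the job in; it is judged then, once.
The state is a dict: "t": time; "q": joint angles; "joint_velocities": joint speeds; "effort": joint torques, N m; "position": TCP position; "tcp_rot": TCP orientation; "ft_force": force on the tool from outside, world axes, zero at the start; "moment": the same for the moment, N m; "gripper_width": opening from 0.0 (shut) to 1.0 (fully open); "finger_force": force on a finger pad.
Only numpy, scipy, OpenCV 4.12 (cv2) and the standard library are available. Lean on these libraries where they do the work, as an engineer would, in place of code of your own. Each camera call takes 0.05 s, during which the arm holds its last target. There are 200 camera calls.

### The job

Pull the sampler's drawer fully out and stand all the amber sample jars that are on the blue mat in its lane: upright, in single file between the guide rails, pushed up with no gaps so that the first one touches the blue end stop. Then swing the orange keeper bar shut across the lane's mouth until it clicks home in its catch, and push the drawer fully shut without slamming it. Leave the white pots and everything else on the bench where they are.

Things in the scene. Friction and masses are not known exactly. Their poses are not given: they have to be found in the camera images.
- sampler: fixed low ivory sampler module, 340 mm wide (its x), 270 mm deep, 150 mm high; its origin is on the bench under the middle of its front face; its front faces its own -y and its body extends to its +y. A wide shallow sample drawer fills the front below 80 mm height
- drawer (a joint): how far the drawer is out, m: 0 shut, 0.17 fully out; it slides along the sampler's -y with about 2 N of friction and stays where it is left; it starts partly out. Its front panel is 312 mm wide, 12 mm thick, its top 80 mm above the bench; its floor, 16 mm above the bench, is 292 by 160 mm with a 7 mm rim at its back and lane-end sides; the deck's end is open
- drawer_pull (a point): centre of the black finger pull, an upright fin in the middle of the drawer front: 12 mm thick along x, 34 mm long along y (17 mm each way from this point; its foot is on the front panel, whose outer face lies 19 mm to +y), 45 mm high, its top 75 mm above the bench; axes as the sampler's
- lane_stop (a point): point on the drawer floor (16 mm above the bench), on the lane's centre line, at the face of the blue end stop; axes as the sampler's. The lane runs from here along -x to its mouth 186 mm away, between two steel rails 44 mm high, 4 mm thick, 42 mm apart inside, flaring at the mouth. Beyond the mouth the floor goes on as an open deck for 86 mm. The front panel's inner face is 60 mm to -y
- keeper (a joint): angle of the orange keeper bar, rad: 0 shut across the lane's mouth, 2.0 fully open; shut it points from its hinge along the sampler's -y, at 1.57 along -x (away from the lane); it opens clockwise seen from above. It starts part open and stays where it is left; below about 0.2 it must be pushed with about 3 N at its end past a spring ball catch, which then holds it at 0
- keeper_hinge (a point): on the keeper's upright hinge axis at the bar's mid-height, 44 mm above the bench; it stands 32 mm to +y of the lane's centre line and 191 mm to -x of lane_stop. The bar is 65 mm long from the hinge, 10 mm thick, 12 mm high, its inner face at the lane's mouth when shut; this point turns with the bar, whose length lies along the point's -y axis
- keeper_knob (a point): centre of the keeper bar's upright knob, 10 mm in diameter, 24 mm tall (50 to 74 mm above the bench), 46 mm from the hinge axis
- place1 (a point): where the centre of jar number 1 of the file belongs, counted from the end stop: on the lane's centre line, 18 mm to -x of lane_stop and 26 mm above the drawer floor; moves with the drawer
- place2 (a point): where the centre of jar number 2 of the file belongs, counted from the end stop: on the lane's centre line, 54 mm to -x of lane_stop and 26 mm above the drawer floor; moves with the drawer
- place3 (a point): where the centre of jar number 3 of the file belongs, counted from the end stop: on the lane's centre line, 90 mm to -x of lane_stop and 26 mm above the drawer floor; moves with the drawer
- place4 (a point): where the centre of jar number 4 of the file belongs, counted from the end stop: on the lane's centre line, 126 mm to -x of lane_stop and 26 mm above the drawer floor; moves with the drawer
- place5 (a point): where the centre of jar number 5 of the file belongs, counted from the end stop: on the lane's centre line, 162 mm to -x of lane_stop and 26 mm above the drawer floor; moves with the drawer
- jar1_mid (a point): amber glass sample jar with a white screw cap and a paper label band, a plain upright cylinder 36 mm in diameter and 52 mm tall in all, about 80 g, bottom-heavy; this point is its centre, 26 mm above its foot; its z axis is the jar's axis, upwards. Stands on the blue bench mat at the start. Some of the five jars are absent in some runs.
- jar2_mid (a point): amber glass sample jar with a white screw cap and a paper label band, a plain upright cylinder 36 mm in diameter and 52 mm tall in all, about 80 g, bottom-heavy; this point is its centre, 26 mm above its foot; its z axis is the jar's axis, upwards. Stands on the blue bench mat at the start. Some of the five jars are absent in some runs.
- jar3_mid (a point): amber glass sample jar with a white screw cap and a paper label band, a plain upright cylinder 36 mm in diameter and 52 mm tall in all, about 80 g, bottom-heavy; this point is its centre, 26 mm above its foot; its z axis is the jar's axis, upwards. Stands on the blue bench mat at the start. Some of the five jars are absent in some runs.
- jar4_mid (a point): amber glass sample jar with a white screw cap and a paper label band, a plain upright cylinder 36 mm in diameter and 52 mm tall in all, about 80 g, bottom-heavy; this point is its centre, 26 mm above its foot; its z axis is the jar's axis, upwards. Stands on the blue bench mat at the start. Some of the five jars are absent in some runs.
- jar5_mid (a point): amber glass sample jar with a white screw cap and a paper label band, a plain upright cylinder 36 mm in diameter and 52 mm tall in all, about 80 g, bottom-heavy; this point is its centre, 26 mm above its foot; its z axis is the jar's axis, upwards. Stands on the blue bench mat at the start. Some of the five jars are absent in some runs.
- pot1: white plastic pot with a green lid, 48 mm in diameter, 46 mm tall, on the mat among the jars; origin under its centre; a bystander, leave alone
- pot2: white plastic pot with a green lid, 48 mm in diameter, 46 mm tall, on the mat among the jars; origin under its centre; a bystander, leave alone
- dish1: 90 mm culture dish with lid, 15 mm tall; origin under its centre; a bystander, leave alone
- meter: hand-held meter 150 x 50 x 22 mm; origin under its centre; a bystander, leave alone
- tipbox: purple pipette-tip box 125 x 85 x 65 mm; origin under its centre; a bystander, leave alone
- marker: marker pen 135 mm long, lying; origin under its centre; a bystander, leave alone
- wash: white wash bottle 66 mm in diameter, 170 mm tall; origin under its centre; a bystander, leave alone

How it is judged:
On the way, in this order (a step that is already met when the one before it is completed fails the run):
1. the drawer is pulled fully out (value of joint drawer above 0.16 m), for 0.2 s.
2. all jars stand in single file in the lane, closed up to the end stop ((distance between jar1_mid and place1 below 0.01 m or distance between jar1_mid and place2 below 0.01 m or distance between jar1_mid and place3 below 0.01 m or distance between jar1_mid and place4 below 0.01 m or distance between jar1_mid and place5 below 0.01 m) and (distance between jar2_mid and place1 below 0.01 m or distance between jar2_mid and place2 below 0.01 m or distance between jar2_mid and place3 below 0.01 m or distance between jar2_mid and place4 below 0.01 m or distance between jar2_mid and place5 below 0.01 m) and (distance between jar3_mid and place1 below 0.01 m or distance between jar3_mid and place2 below 0.01 m or distance between jar3_mid and place3 below 0.01 m or distance between jar3_mid and place4 below 0.01 m or distance between jar3_mid and place5 below 0.01 m) and (distance between jar4_mid and place1 below 0.01 m or distance between jar4_mid and place2 below 0.01 m or distance between jar4_mid and place3 below 0.01 m or distance between jar4_mid and place4 below 0.01 m or distance between jar4_mid and place5 below 0.01 m) and (distance between jar5_mid and place1 below 0.01 m or distance between jar5_mid and place2 below 0.01 m or distance between jar5_mid and place3 below 0.01 m or distance between jar5_mid and place4 below 0.01 m or distance between jar5_mid and place5 below 0.01 m) and angle between each of jar1_mid, jar2_mid, jar3_mid, jar4_mid, jar5_mid's own z axis and vertical below 0.12 rad and distance between any of jar1_mid, jar2_mid, jar3_mid, jar4_mid, jar5_mid and place1 below 0.01 m and distance between any of jar1_mid, jar2_mid, jar3_mid, jar4_mid, jar5_mid and place2 below 0.01 m and distance between any of jar1_mid, jar2_mid, jar3_mid, jar4_mid, jar5_mid and place3 below 0.01 m and (distance between each of jar1_mid, jar2_mid, jar3_mid, jar4_mid, jar5_mid and place5 above 0.01 m or distance between any of jar1_mid, jar2_mid, jar3_mid, jar4_mid, jar5_mid and place4 below 0.01 m)), for 0.2 s.
3. the keeper bar is clicked shut behind them (value of joint keeper below 0.06 rad), for 0.2 s.
4. the drawer is pushed fully shut (value of joint drawer below 0.006 m), for 0.2 s.
At the end, for the whole second after the job is handed in: every jar present is upright (0.12 rad) and at rest on the lane floor, in single file from the end stop without gaps (each centre within 10 mm of place1, place2, .. in turn); keeper bar within 0.06 rad of shut, drawer within 6 mm of shut (all of step 2 and value of joint keeper below 0.06 rad and value of joint drawer below 0.006 m and linear speed of each of jar1, jar2, jar3, jar4, jar5 below 0.02 m/s); the robot touches nothing.
It fails at once if a bystander (pot, dish, meter, tip box, marker, wash bottle) is moved more than 30 mm (distance of any of pot1, pot2, dish1, meter, tipbox, marker, wash from where it was at the start of the episode above 0.03 m).
It fails at once if the drawer is slammed (shut faster than 0.4 m/s) (velocity of joint drawer below -0.4 m/s).
Of jar1, jar2, jar3, jar4, jar5 only 3 to 5 are there at a start; the rules pass over those that are not, and their reading is None.
At some moment in a run one of jar1, jar2, jar3, jar4, jar5 may be knocked a few centimetres aside while the robot is not near it.
It also fails if it takes over 210 s, if anything falls off the work surface, if the arm or the gripper's body presses on something with over 40 N, if the wrist force passes 120 N, or if a joint passes its speed limit or range.

## Working session

There is one attempt and no reset: what is moved stays moved. The work goes in short steps, Python scripts to look and compute and a tool call to move; the robot and the scene stay as the last step left them, time stands still between calls to the robot, and variables do not carry over. Pictures are saved under pics/ and viewed, at most 14 in all, crops included, and the job is handed in when it is done.

Besides the shell and the picture viewer there is one more tool, called after "Emit:" by a JSON object that holds its "api" and its "payload", one argument or row to a line. apply_moves: Moves the arm, as the interface text tells. Its arguments: {"type":"object","properties":{"motion":{"type":"array","items":{"type":"object","properties":{"x":{"type":"number"},"y":{"type":"number"},"z":{"type":"number"},"roll":{"type":"number"},"gripper":{"type":"number"}}}},"newtons":{"type":"number"}},"required":["motion"]}

```bash
mkdir -p pics
python3 - <<'E'
from workcell import *
import cv2,numpy as np
np.set_printoptions(precision=4,suppress=True)
s=get_state();print(s)
try: print(pinch_z)
except Exception as e: print(e)
for n in("scene","top","wrist"):
    cv2.imwrite(f"pics/{n}0.png",snapshot(n)); print(n,camera_info(n))
E
```

```text
{'t': 0.0, 'q': array([-1.4773,  0.3812,  1.2983, -0.    ,  1.4636, -0.2153]), 'joint_velocities': array([ 0.0003,  0.0009,  0.0013, -0.0011, -0.0006,  0.0003]), 'effort': array([ -0.0008, -44.8461, -23.1276,  -0.0002,   0.0048,  -0.    ]), 'position': array([ 0.1672, -0.5239,  0.4041]), 'tcp_rot': array([-3.1402, -0.0003,  0.3088]), 'ft_force': array([-0.0329,  0.4246, -0.1829]), 'moment': array([-0.0194, -0.0054, -0.0241]), 'finger_force': 0.0, 'gripper_width': 1.0021259502822157}
0.1547
scene {'intrinsics': array([[379.2168,   0.    , 319.5155],
       [  0.    , 379.2168, 205.2135],
       [  0.    ,   0.    ,   1.    ]]), 'distortion': array([-0.0296,  0.    ,  0.    ,  0.    ,  0.    ]), 'view': array([[-0.1202,  0.9927,  0.0117,  0.1458],
       [-0.6818, -0.0911,  0.7258,  0.3137],
       [ 0.7216,  0.0793,  0.6878, -1.4237],
       [ 0.    ,  0.    ,  0.    ,  1.    ]])}
top {'intrinsics': array([[494.5191,   0.    , 327.6585],
       [  0.    , 494.5191, 204.7601],
       [  0.    ,   0.    ,   1.    ]]), 'distortion': array([-0.0802,  0.    ,  0.    ,  0.    ,  0.    ]), 'view': array([[-0.0285, -0.9995,  0.014 , -0.0644],
       [ 0.9829, -0.0254,  0.1825, -0.5534],
       [-0.1821,  0.019 ,  0.9831, -1.4435],
       [ 0.    ,  0.    ,  0.    ,  1.    ]])}
wrist {'intrinsics': array([[315.2764,   0.    , 315.4042],
       [  0.    , 315.2764, 195.4423],
       [  0.    ,   0.    ,   1.    ]]), 'distortion': array([-0.0339,  0.    ,  0.    ,  0.    ,  0.    ]), 'T_tool_cam': array([[-0.0012,  0.956 ,  0.2934,  0.075 ],
       [ 1.    ,  0.0008,  0.0013, -0.0008],
       [ 0.001 ,  0.2934, -0.956 ,  0.031 ],
       [ 0.    ,  0.    ,  0.    ,  1.    ]])}
```

View pics/top0.png

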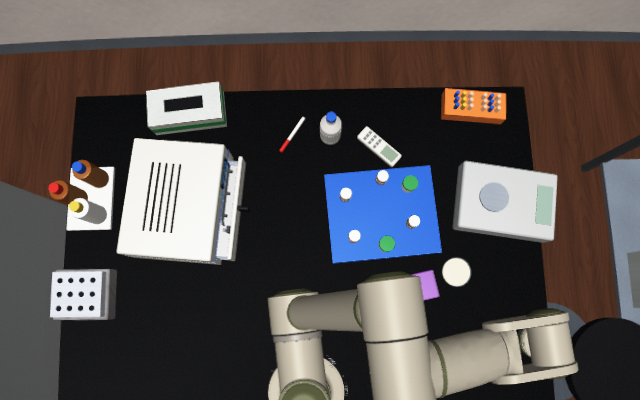

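View pics/scene0.png

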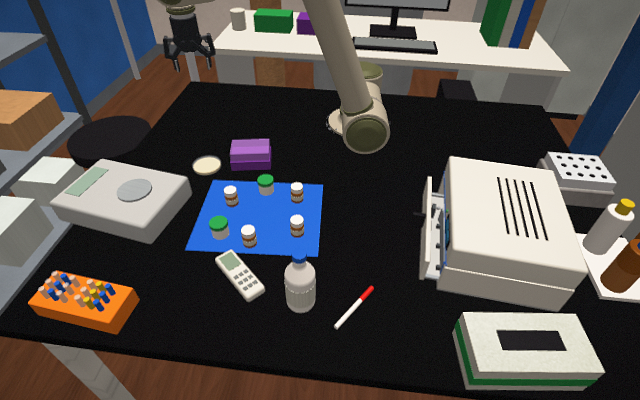

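The top view shows four jars with white caps at about (346,194), (383,177), (414,221) and (354,236). The green pots are at (410,183) and (387,243). The sampler is at the left, with its drawer front at about u=235 facing world -y and the black pull at (243,208).

```bash
cat > h.py <<'E'
from workcell import *
import cv2,numpy as np
from scipy.spatial.transform import Rotation as R
np.set_printoptions(precision=4,suppress=True)
def cam(n,st=None):
    c=camera_info(n)
    if n=="wrist":
        T=np.eye(4);T[:3,:3]=R.from_euler('xyz',st['tcp_rot']).as_matrix();T[:3,3]=st['position']
        M=T@np.array(c["T_tool_cam"])
    else: M=np.linalg.inv(c["view"])
    return np.array(c["intrinsics"]),np.array(c["distortion"]),M
def rays(n,uv,st=None):
    K,d,M=cam(n,st)
    p=cv2.undistortPoints(np.array(uv,float).reshape(-1,1,2),K,d).reshape(-1,2)
    D=np.c_[p[:,0],-p[:,1],-np.ones(len(p))]@M[:3,:3].T
    return M[:3,3],D
def onz(n,uv,z,st=None):
    o,D=rays(n,uv,st); return o+D*((z-o[2])/D[:,2])[:,None]
def proj(n,P,st=None):
    K,d,M=cam(n,st);P=np.atleast_2d(P).astype(float)
    q=(P-M[:3,3])@M[:3,:3]; q=q*[1,-1,-1]
    return cv2.projectPoints(q.reshape(-1,1,3),np.zeros(3),np.zeros(3),K,d)[0].reshape(-1,2)
def blobs(m,lo,hi):
    n,l,s,c=cv2.connectedComponentsWithStats(m.astype(np.uint8))
    return [(c[i],s[i]) for i in range(1,n) if lo<s[i][4]<hi]
def crop(im,u0,v0,u1,v1,k,f): cv2.imwrite(f,cv2.resize(im[v0:v1,u0:u1],None,fx=k,fy=k,interpolation=cv2.INTER_CUBIC))
E
python3 - <<'E'
from h import *
im=cv2.imread("pics/top0.png");hsv=cv2.cvtColor(im,cv2.COLOR_BGR2HSV);h,s,v=cv2.split(hsv)
mat=(h>100)&(h<125)&(s>150)&(v>80); 
roi=np.zeros_like(mat);roi[165:265,322:445]=1
w=(s<60)&(v>170)&roi; g=(h>45)&(h<85)&(s>100)&roi
for c,st in blobs(w,15,400): print("cap",c,st[4],onz("top",[c],.053)[0])
for c,st in blobs(g,15,400): print("pot",c,st[4],onz("top",[c],.047)[0])
# sampler top
w=((s<60)&(v>150));w[:, :110]=0;w[:,260:]=0;w[:134]=0;w[266:]=0
cv2.imwrite("pics/m.png",w*255)
crop(im,110,130,270,280,5,"pics/c0.png")
E
```

```text
cap [382.4851 175.5248] 101 [ 0.6378 -0.2498  0.053 ]
cap [345.5 193. ] 104 [ 0.586  -0.1345  0.053 ]
cap [414.0476 220.581 ] 105 [ 0.4959 -0.3385  0.053 ]
cap [354.1028 235.3832] 107 [ 0.456  -0.1557  0.053 ]
pot [409.9667 182.7278] 180 [ 0.6145 -0.3342  0.047 ]
pot [386.6335 243.1937] 191 [ 0.4305 -0.2529  0.047 ][ WARN:0@0.081] global loadsave.cpp:1063 imwrite_ Unsupported depth image for selected encoder is fallbacked to CV_8U.
```

View pics/c0.png

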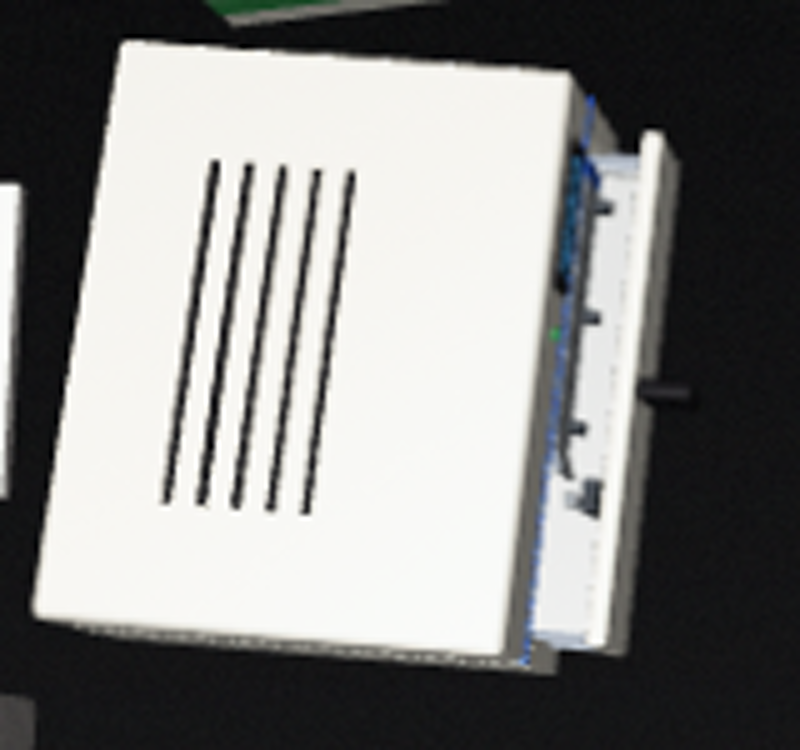

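The crop shows the sampler top's front corners at (570,72) and (503,655), the outer top edge of the drawer panel from (664,132) to (608,650), and the pull fin around (640–690,392). The rail shows at x≈580 with the stop at the top end.

Run:
```python
from h import *
f=lambda L:(np.array(L,float)+.5)/5-.5+[110,130]
S=onz("top",f([(570,72),(503,655),(35,615),(122,42)]),.15);print("sampler top",S)
P=onz("top",f([(664,132),(608,650)]),.08);print("panel",P)
print("fin tip, centre",onz("top",f([(690,392),(666,392)]),.075))
for A in(S[:2],P):
    d=A[0]-A[1];print(np.linalg.norm(d),np.degrees(np.arctan2(d[1],d[0])))
d=P[0]-P[1]; d/=np.linalg.norm(d); n=np.array([-d[1],d[0]]) if False else np.array([-d[1],d[0],0])
print("x axis",d,"y axis",n)
fm=S[:2].mean(0);pm=P.mean(0);print("front mid",fm,"panel mid",pm,"out",-(pm-fm)@n)
```

```text
sampler top [[0.7195 0.2182 0.15  ]
 [0.3844 0.2521 0.15  ]
 [0.4124 0.5166 0.15  ]
 [0.7458 0.4819 0.15  ]]
panel [[0.7026 0.1744 0.08  ]
 [0.3912 0.2062 0.08  ]]
fin tip, centre [[0.5434 0.1591 0.075 ]
 [0.5438 0.1734 0.075 ]]
0.3368268489403212 -5.766299687138581
0.31293831927596144 -5.824231194893721
x axis [ 0.9948 -0.1015  0.    ] y axis [0.1015 0.9948 0.    ]
front mid [0.552  0.2351 0.15  ] panel mid [0.5469 0.1903 0.08  ] out 0.04509134217079591
```

Emit:
{"api": "apply_moves", "payload": {
  "motion": [
    {"roll":-0.037,"gripper":0},
    {"roll":-0.037,"gripper":0},
    {"roll":-0.037,"gripper":0},
    {"roll":-0.037,"gripper":0},
    {"roll":-0.037,"gripper":0},
    {"roll":-0.037,"gripper":0},
    {"roll":-0.037,"gripper":0},
    {"roll":-0.037,"gripper":0},
    {"roll":-0.037,"gripper":0},
    {"roll":-0.036,"gripper":0},
    {"gripper":0}
  ]
}}

```text
invalid input at $.motion[0]: expected keys x, y, z, roll, gripper
```

```bash
cat > go.py <<'E'
import sys
from h import *
def to(P):
    s=get_state();Rm=R.from_euler('xyz',s['tcp_rot']).as_matrix()
    d=Rm.T@(np.array(P)-s['position'])
    print("t %.1f pos %s yaw %.4f F %s w %.3f"%(s['t'],s['position'],s['tcp_rot'][2],s['ft_force'],s['gripper_width']),"tool mm",(d*1000).round(1),"units",(d/.04).round(3))
if __name__=="__main__": to([float(a) for a in sys.argv[1:4]])
E
python3 go.py .545 .171 .33
```

```text
t 0.1 pos [ 0.1672 -0.5239  0.4043] yaw 0.3088 F [0.0742 0.0454 0.6169] w 1.001 tool mm [ 571.2 -547.2   75. ] units [ 14.279 -13.679   1.875]
```

Emit:
{"api": "apply_moves", "payload": {
  "motion": [
    {"x":0,"y":0,"z":0,"roll":-0.037,"gripper":0},
    {"x":0,"y":0,"z":0,"roll":-0.037,"gripper":0},
    {"x":0,"y":0,"z":0,"roll":-0.037,"gripper":0},
    {"x":0,"y":0,"z":0,"roll":-0.037,"gripper":0},
    {"x":0,"y":0,"z":0,"roll":-0.037,"gripper":0},
    {"x":0,"y":0,"z":0,"roll":-0.037,"gripper":0},
    {"x":0,"y":0,"z":0,"roll":-0.037,"gripper":0},
    {"x":0,"y":0,"z":0,"roll":-0.037,"gripper":0},
    {"x":0,"y":0,"z":0,"roll":-0.037,"gripper":0},
    {"x":0,"y":0,"z":0,"roll":-0.036,"gripper":0},
    {"x":0,"y":0,"z":0,"roll":0,"gripper":0}
  ]
}}

```text
t: 1.07
position: [0.1672, -0.524, 0.4045]
tcp_rot: [-3.141, -0.001, 1.472]
ft_force: [-0.4, -0.4, -0.2]
gripper_width: 1.001
finger_force: 0.0
```

```bash
python3 go.py .545 .171 .33
```

```text
t 1.1 pos [ 0.1672 -0.524   0.4045] yaw 1.4721 F [-0.4407 -0.4333 -0.2071] w 1.001 tool mm [728.8 307.5  74.9] units [18.219  7.688  1.872]
```

Emit:
{"api": "apply_moves", "payload": {
  "motion": [
    {"x":0.76,"y":0.32,"z":0,"roll":0,"gripper":0},
    {"x":0.76,"y":0.32,"z":0,"roll":0,"gripper":0},
    {"x":0.76,"y":0.32,"z":0,"roll":0,"gripper":0},
    {"x":0.76,"y":0.32,"z":0,"roll":0,"gripper":0},
    {"x":0.76,"y":0.32,"z":0,"roll":0,"gripper":0},
    {"x":0.76,"y":0.32,"z":0,"roll":0,"gripper":0},
    {"x":0.76,"y":0.32,"z":0,"roll":0,"gripper":0},
    {"x":0.76,"y":0.32,"z":0,"roll":0,"gripper":0},
    {"x":0.76,"y":0.32,"z":0,"roll":0,"gripper":0},
    {"x":0.76,"y":0.32,"z":0,"roll":0,"gripper":0},
    {"x":0.76,"y":0.32,"z":0,"roll":0,"gripper":0},
    {"x":0.76,"y":0.32,"z":0,"roll":0,"gripper":0}
  ]
}}

```text
t: 2.07
position: [0.3577, -0.1753, 0.4048]
tcp_rot: [3.141, 0.0, 1.464]
ft_force: [0.0, -0.5, -0.7]
gripper_width: 1.0
finger_force: 0.0
```

Emit:
{"api": "apply_moves", "payload": {
  "motion": [
    {"x":0.7,"y":0.32,"z":0.1,"roll":0,"gripper":0.5},
    {"x":0.7,"y":0.32,"z":0.1,"roll":0,"gripper":0.5},
    {"x":0.7,"y":0.32,"z":0.1,"roll":0,"gripper":0.5},
    {"x":0.7,"y":0.32,"z":0.1,"roll":0,"gripper":0.5},
    {"x":0.7,"y":0.32,"z":0.1,"roll":0,"gripper":0.5},
    {"x":0.7,"y":0.32,"z":0.1,"roll":0,"gripper":0.5},
    {"x":0.7,"y":0.32,"z":0.1,"roll":0,"gripper":0.5},
    {"x":0.7,"y":0.32,"z":0.1,"roll":0,"gripper":0.5},
    {"x":0.7,"y":0.32,"z":0.1,"roll":0,"gripper":0.5},
    {"x":0.7,"y":0.32,"z":0.1,"roll":0,"gripper":0.5},
    {"x":0,"y":0,"z":0,"roll":0,"gripper":0.5}
  ]
}}

```text
t: 2.98
position: [0.5148, 0.092, 0.3636]
tcp_rot: [-3.141, -0.001, 1.468]
ft_force: [-0.5, -0.3, -0.3]
gripper_width: 0.499
finger_force: 0.0
```

```bash
python3 go.py .545 .171 .215
python3 - <<'E'
from h import *
s=get_state();im=snapshot("wrist");np.save("w1.npy",np.r_[s['position'],s['tcp_rot']]);cv2.imwrite("pics/w1.png",im)
print(proj("wrist",[[.545,.171,.075],[.5469,.1903,.08]],s))
E
```

```text
t 3.0 pos [0.5148 0.092  0.3636] yaw 1.4677 F [-0.5138 -0.2509 -0.2949] w 0.499 tool mm [ 81.6  22.  148.7] units [2.039 0.551 3.717]
[[344.2392  91.6084]
 [345.2933  64.3719]]
```

View pics/w1.png

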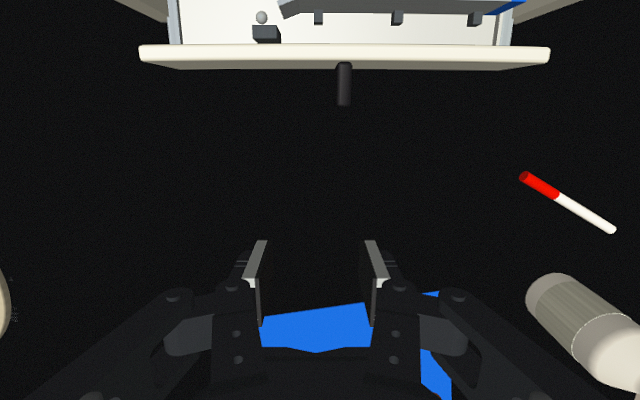

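The view agrees with the model: the fin runs from (344,62) to (344,106) against a predicted centre of (344,92). The panel is level at v≈50.

Emit:
{"api": "apply_moves", "payload": {
  "motion": [
    {"x":0.5,"y":0.14,"z":0,"roll":0,"gripper":0.5},
    {"x":0.5,"y":0.14,"z":0,"roll":0,"gripper":0.5},
    {"x":0.5,"y":0.14,"z":0,"roll":0,"gripper":0.5},
    {"x":0.5,"y":0.13,"z":0,"roll":0,"gripper":0.5},
    {"x":0,"y":0,"z":0.75,"roll":0,"gripper":0.5},
    {"x":0,"y":0,"z":0.75,"roll":0,"gripper":0.5},
    {"x":0,"y":0,"z":0.75,"roll":0,"gripper":0.5},
    {"x":0,"y":0,"z":0.75,"roll":0,"gripper":0.5},
    {"x":0,"y":0,"z":0.72,"roll":0,"gripper":0.5},
    {"x":0,"y":0,"z":0,"roll":0,"gripper":0.5}
  ]
}}

```text
t: 3.87
position: [0.5422, 0.1648, 0.2114]
tcp_rot: [-3.132, 0.002, 1.465]
ft_force: [-0.9, -0.1, -0.5]
gripper_width: 0.499
finger_force: 0.0
```

Emit:
{"api": "apply_moves", "payload": {
  "motion": [
    {"x":0,"y":0,"z":0,"roll":0,"gripper":1},
    {"x":0,"y":0,"z":0,"roll":0,"gripper":1},
    {"x":0,"y":0,"z":0,"roll":0,"gripper":1},
    {"x":0,"y":0,"z":0,"roll":0,"gripper":1},
    {"x":0,"y":0,"z":0,"roll":0,"gripper":1},
    {"x":0,"y":0,"z":0,"roll":0,"gripper":1}
  ],
  "newtons": 40
}}

```text
t: 4.37
position: [0.5439, 0.1657, 0.2181]
tcp_rot: [3.138, -0.0, 1.468]
ft_force: [-0.1, -1.4, 6.8]
gripper_width: 0.132
finger_force: 40.8
```

Emit:
{"api": "apply_moves", "payload": {
  "motion": [
    {"x":-0.2,"y":0,"z":0,"roll":0,"gripper":1},
    {"x":-0.3,"y":0,"z":0,"roll":0,"gripper":1},
    {"x":-0.3,"y":0,"z":0,"roll":0,"gripper":1},
    {"x":-0.3,"y":0,"z":0,"roll":0,"gripper":1},
    {"x":-0.3,"y":0,"z":0,"roll":0,"gripper":1},
    {"x":-0.3,"y":0,"z":0,"roll":0,"gripper":1},
    {"x":-0.3,"y":0,"z":0,"roll":0,"gripper":1},
    {"x":-0.3,"y":0,"z":0,"roll":0,"gripper":1},
    {"x":-0.3,"y":0,"z":0,"roll":0,"gripper":1},
    {"x":-0.3,"y":0,"z":0,"roll":0,"gripper":1},
    {"x":0,"y":0,"z":0,"roll":0,"gripper":1}
  ]
}}

```text
t: 5.28
position: [0.5317, 0.0489, 0.2181]
tcp_rot: [3.138, 0.001, 1.466]
ft_force: [-1.8, -2.0, 9.3]
gripper_width: 0.136
finger_force: 41.1
```

Emit:
{"api": "apply_moves", "payload": {
  "motion": [
    {"x":-0.15,"y":0,"z":0,"roll":0,"gripper":1},
    {"x":-0.15,"y":0,"z":0,"roll":0,"gripper":1},
    {"x":-0.15,"y":0,"z":0,"roll":0,"gripper":1},
    {"x":0,"y":0,"z":0,"roll":0,"gripper":1}
  ]
}}

```text
t: 5.62
position: [0.5299, 0.0319, 0.2181]
tcp_rot: [3.138, 0.0, 1.467]
ft_force: [-2.8, -2.0, 9.4]
gripper_width: 0.134
finger_force: 41.2
```

Emit:
{"api": "apply_moves", "payload": {
  "motion": [
    {"x":-0.1,"y":0,"z":0,"roll":0,"gripper":1},
    {"x":-0.1,"y":0,"z":0,"roll":0,"gripper":1},
    {"x":-0.1,"y":0,"z":0,"roll":0,"gripper":1},
    {"x":0,"y":0,"z":0,"roll":0,"gripper":1}
  ]
}}

```text
t: 5.95
position: [0.5289, 0.0243, 0.2179]
tcp_rot: [3.137, -0.01, 1.466]
ft_force: [6.2, 35.8, 7.2]
gripper_width: 0.13
finger_force: 39.7
```

Emit:
{"api": "apply_moves", "payload": {
  "motion": [
    {"x":0.08,"y":0,"z":0,"roll":0,"gripper":1},
    {"x":0,"y":0,"z":0,"roll":0,"gripper":0.5},
    {"x":0,"y":0,"z":0,"roll":0,"gripper":0.5},
    {"x":0,"y":0,"z":0,"roll":0,"gripper":0.5},
    {"x":0,"y":0,"z":0,"roll":0,"gripper":0.5},
    {"x":0,"y":0,"z":-0.5,"roll":0,"gripper":0.5},
    {"x":0,"y":0,"z":-0.8,"roll":0,"gripper":0.5},
    {"x":0,"y":0,"z":-0.8,"roll":0,"gripper":0.5},
    {"x":0,"y":0,"z":-0.8,"roll":0,"gripper":0.5},
    {"x":0,"y":0,"z":-0.8,"roll":0,"gripper":0.5},
    {"x":0,"y":0,"z":0,"roll":0,"gripper":0.5},
    {"x":0,"y":0,"z":0,"roll":0,"gripper":0.5}
  ]
}}

```text
t: 6.95
position: [0.5287, 0.0235, 0.3653]
tcp_rot: [3.138, 0.0, 1.468]
ft_force: [-0.4, -0.4, -0.7]
gripper_width: 0.503
finger_force: 0.0
```

Run:
```python
from h import *
s=get_state();im=snapshot("wrist");np.save("w2.npy",np.r_[s['position'],s['tcp_rot']]);cv2.imwrite("pics/w2.png",im);print(s['position'],s['tcp_rot'])
cv2.imwrite("pics/top2.png",snapshot("top"))
```

```text
[0.5287 0.0235 0.3653] [3.1382 0.0003 1.4675]
```

View pics/w2.png

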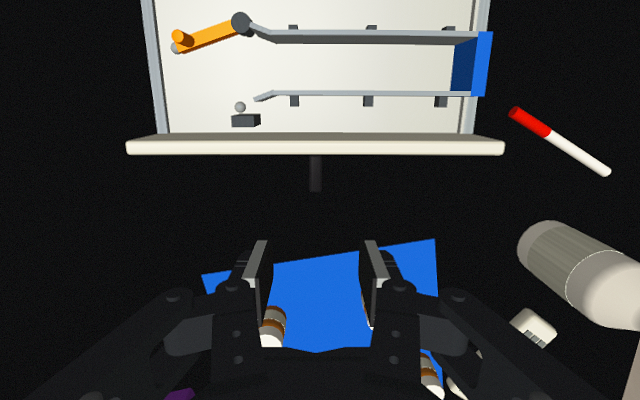

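The view shows the rails at v≈33 (far) and v≈94 (near), the blue stop at u≈470, the orange keeper from its hinge at (241,23) to its knob at (181,38), and the fin at (316,172). The keeper's angle is about 1.3 rad.

Run:
```python
from h import *
a=np.load("w2.npy");st=dict(position=a[:3],tcp_rot=a[3:])
im=cv2.imread("pics/w2.png");g=cv2.cvtColor(im,cv2.COLOR_BGR2GRAY)
for u in(310,400,430): print(u,list(enumerate(g[26:50,u],26)),list(enumerate(g[86:106,u],86)))
b=im[:,:,0].astype(int)-im[:,:,2]
for v in(45,80): print(v,[(u,*im[v,u]) for u in range(444,496,3)])
print(onz("wrist",[(316,156),(316,191)],.075,st),onz("wrist",[(126,142),(505,142)],.08,st))
h=onz("wrist",[(241,21)],.056,st)[0];k=onz("wrist",[(180,36)],.074,st)[0];print("hinge",h,"knob",k)
```

```text
310 [(26, np.uint8(239)), (27, np.uint8(240)), (28, np.uint8(238)), (29, np.uint8(216)), (30, np.uint8(175)), (31, np.uint8(178)), (32, np.uint8(180)), (33, np.uint8(182)), (34, np.uint8(157)), (35, np.uint8(99)), (36, np.uint8(73)), (37, np.uint8(74)), (38, np.uint8(77)), (39, np.uint8(78)), (40, np.uint8(80)), (41, np.uint8(76)), (42, np.uint8(77)), (43, np.uint8(63)), (44, np.uint8(243)), (45, np.uint8(243)), (46, np.uint8(239)), (47, np.uint8(240)), (48, np.uint8(239)), (49, np.uint8(240))] [(86, np.uint8(237)), (87, np.uint8(238)), (88, np.uint8(239)), (89, np.uint8(234)), (90, np.uint8(199)), (91, np.uint8(177)), (92, np.uint8(181)), (93, np.uint8(182)), (94, np.uint8(159)), (95, np.uint8(156)), (96, np.uint8(231)), (97, np.uint8(239)), (98, np.uint8(237)), (99, np.uint8(237)), (100, np.uint8(237)), (101, np.uint8(235)), (102, np.uint8(237)), (103, np.uint8(236)), (104, np.uint8(235)), (105, np.uint8(236))]
400 [(26, np.uint8(223)), (27, np.uint8(222)), (28, np.uint8(223)), (29, np.uint8(226)), (30, np.uint8(168)), (31, np.uint8(173)), (32, np.uint8(175)), (33, np.uint8(175)), 
[... 2959 characters left out ...]
 np.uint8(106), np.uint8(52), np.uint8(15)), (468, np.uint8(104), np.uint8(50), np.uint8(13)), (471, np.uint8(108), np.uint8(52), np.uint8(12)), (474, np.uint8(223), np.uint8(112), np.uint8(31)), (477, np.uint8(221), np.uint8(108), np.uint8(30)), (480, np.uint8(222), np.uint8(108), np.uint8(29)), (483, np.uint8(222), np.uint8(110), np.uint8(30)), (486, np.uint8(147), np.uint8(73), np.uint8(25)), (489, np.uint8(17), np.uint8(18), np.uint8(17)), (492, np.uint8(15), np.uint8(19), np.uint8(17)), (495, np.uint8(16), np.uint8(11), np.uint8(16))]
[[0.5329 0.0537 0.075 ]
 [0.5298 0.0236 0.075 ]] [[0.3811 0.0825 0.08  ]
 [0.6873 0.0503 0.08  ]]
hinge [0.4845 0.1648 0.056 ] knob [0.4401 0.1557 0.074 ]
```

Run:
```python
from h import *
a=np.load("w2.npy");st=dict(position=a[:3],tcp_rot=a[3:])
F=onz("wrist",[(310,34.6),(400,35),(430,35.5)],.06,st);N=onz("wrist",[(310,89.7),(400,90.1),(430,90.5)],.06,st)
S=onz("wrist",[(451,80),(454.5,45)],.016,st);print(F,N,S)
yaw=-.1033;xs=np.array([np.cos(yaw),np.sin(yaw)]);ys=np.array([-xs[1],xs[0]])
d=F[2]-F[0];e=N[2]-N[0];print("yaw",np.arctan2(d[1],d[0]),np.arctan2(e[1],e[0]))
p=np.array([.5289,.0275])
fy=((F[:,:2]-p)@ys);ny=((N[:,:2]-p)@ys);print("ys of rails rel pull",fy,ny,"centre",(fy+ny)/2,"w",fy-ny)
print("stop rel pull",(S[:,:2]-p)@xs,(S[:,:2]-p)@ys)
print("pull",p)
```

```text
[[0.5381 0.1483 0.06  ]
 [0.6093 0.1408 0.06  ]
 [0.6333 0.1382 0.06  ]] [[0.5336 0.1067 0.06  ]
 [0.6079 0.0988 0.06  ]
 [0.6329 0.096  0.06  ]] [[0.6688 0.1033 0.016 ]
 [0.6718 0.1342 0.016 ]]
yaw -0.10495848924766318 -0.10685080550400249
ys of rails rel pull [0.1211 0.121  0.1209] [0.0792 0.079  0.0789] centre [0.1001 0.1    0.0999] w [0.0418 0.042  0.042 ]
stop rel pull [0.1313 0.1311] [0.0898 0.1209]
pull [0.5289 0.0275]
```

```bash
cat > jars.py <<'E'
from h import *
def find(im):
    hsv=cv2.cvtColor(im,cv2.COLOR_BGR2HSV);h,s,v=cv2.split(hsv)
    roi=np.zeros(h.shape,bool);roi[160:268,300:450]=1
    w=(s<60)&(v>170)&roi
    return [(onz("top",[c],.053)[0][:2],c,st[4]) for c,st in blobs(w,15,400)]
if __name__=="__main__":
    import go
    im=snapshot("top");cv2.imwrite("pics/topj.png",im)
    for p,c,a in find(im): print(p,c,a); go.to([p[0],p[1],.198])
E
python3 - <<'E'
from jars import *
for r in find(cv2.imread("pics/top2.png")): print(r)
print(cam("top")[2][:3,3])
import go; go.to([.586,-.1345,.30])
E
```

```text
(array([ 0.6812, -0.2787]), array([391.1333, 161.6222]), np.int32(45))
(array([0.6368, 0.0006]), array([300.6486, 177.8108]), np.int32(37))
(array([ 0.5751, -0.0086]), array([304.0714, 197.582 ]), np.int32(378))
(array([ 0.6378, -0.2498]), array([382.4851, 175.5248]), np.int32(101))
(array([ 0.586 , -0.1345]), array([345.5, 193. ]), np.int32(104))
(array([ 0.4959, -0.3385]), array([414.0476, 220.581 ]), np.int32(105))
(array([ 0.456 , -0.1557]), array([354.1028, 235.3832]), np.int32(107))
(array([ 0.3617, -0.4295]), array([446.8684, 264.2368]), np.int32(38))
[ 0.2792 -0.051   1.521 ]
t 7.0 pos [0.5286 0.0236 0.3629] yaw 1.4676 F [-0.4817 -0.8692 -0.6379] w 0.501 tool mm [-151.3   73.5   62.7] units [-3.784  1.837  1.569]
```

Emit:
{"api": "apply_moves", "payload": {
  "motion": [
    {"x":-0.63,"y":0.3,"z":0,"roll":0,"gripper":0.2},
    {"x":-0.63,"y":0.3,"z":0,"roll":0,"gripper":0.2},
    {"x":-0.63,"y":0.3,"z":0,"roll":0,"gripper":0.2},
    {"x":-0.63,"y":0.3,"z":0.3,"roll":0,"gripper":0.2},
    {"x":-0.63,"y":0.3,"z":0.5,"roll":0,"gripper":0.2},
    {"x":-0.63,"y":0.34,"z":0.77,"roll":0,"gripper":0.2},
    {"x":0,"y":0,"z":0,"roll":0,"gripper":0.2},
    {"x":0,"y":0,"z":0,"roll":0,"gripper":0.2}
  ]
}}

```text
t: 7.72
position: [0.5863, -0.1351, 0.298]
tcp_rot: [-3.135, -0.002, 1.466]
ft_force: [-0.2, 0.0, 0.6]
gripper_width: 0.8
finger_force: 0.0
```

```bash
python3 go.py .587 -.1345 .198
python3 - <<'E'
from h import *
s=get_state();im=snapshot("wrist");cv2.imwrite("pics/w3.png",im)
print(proj("wrist",[[.586,-.1345,.053]],s))
E
```

```text
t 7.7 pos [ 0.5863 -0.1351  0.298 ] yaw 1.4659 F [-0.2399  0.0131  0.6252] w 0.800 tool mm [  0.5   1.2 100. ] units [0.012 0.031 2.499]
[[317.6185 208.933 ]]
```

View pics/w3.png

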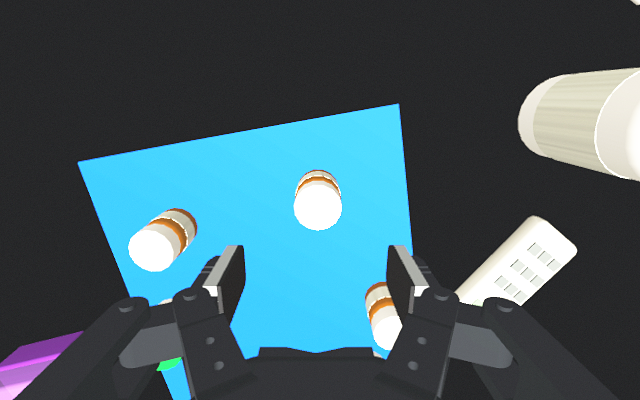

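The jar's cap sits at (318,206) against a predicted (318,209), so the estimate is within 2 mm. I descend and grasp.

Emit:
{"api": "apply_moves", "payload": {
  "motion": [
    {"x":0.06,"y":0.03,"z":0.5,"roll":0,"gripper":0.2},
    {"x":0,"y":0,"z":0.5,"roll":0,"gripper":0.2},
    {"x":0,"y":0,"z":0.5,"roll":0,"gripper":0.2},
    {"x":0,"y":0,"z":0.5,"roll":0,"gripper":0.2},
    {"x":0,"y":0,"z":0.5,"roll":0,"gripper":0.2},
    {"x":0,"y":0,"z":0,"roll":0,"gripper":0.2},
    {"x":0,"y":0,"z":0,"roll":0,"gripper":1},
    {"x":0,"y":0,"z":0,"roll":0,"gripper":1},
    {"x":0,"y":0,"z":0,"roll":0,"gripper":1},
    {"x":0,"y":0,"z":0,"roll":0,"gripper":1},
    {"x":0,"y":0,"z":0,"roll":0,"gripper":1},
    {"x":0,"y":0,"z":0,"roll":0,"gripper":1}
  ],
  "newtons": 25
}}

```text
t: 8.77
position: [0.5882, -0.1314, 0.2034]
tcp_rot: [3.139, 0.001, 1.468]
ft_force: [-0.3, 2.4, 7.0]
gripper_width: 0.411
finger_force: 24.9
```

Emit:
{"api": "apply_moves", "payload": {
  "motion": [
    {"x":0,"y":0,"z":-0.5,"roll":0,"gripper":1},
    {"x":0,"y":0,"z":-0.7,"roll":0,"gripper":1},
    {"x":0,"y":0,"z":-0.7,"roll":0,"gripper":1},
    {"x":0,"y":0,"z":-0.6,"roll":0,"gripper":1},
    {"x":0,"y":0,"z":0,"roll":0,"gripper":1}
  ]
}}

```text
t: 9.18
position: [0.5883, -0.1317, 0.3073]
tcp_rot: [3.132, 0.003, 1.468]
ft_force: [0.8, 0.2, -1.1]
gripper_width: 0.416
finger_force: 25.5
```

```bash
cat > lane.py <<'E'
import sys,go
s=float(sys.argv[1])/1000;z=float(sys.argv[2])
go.to([.6698-.9945*s,.1133+.1048*s,z])
E
python3 lane.py 42 .30
```

```text
t 9.2 pos [ 0.5883 -0.1317  0.3073] yaw 1.4682 F [ 0.8321  0.2295 -1.0786] w 0.416 tool mm [252.2  13.9   6.6] units [6.304 0.349 0.166]
```

Emit:
{"api": "apply_moves", "payload": {
  "motion": [
    {"x":0.7,"y":0.04,"z":0,"roll":0,"gripper":1},
    {"x":0.7,"y":0.04,"z":0,"roll":0,"gripper":1},
    {"x":0.7,"y":0.04,"z":0,"roll":0,"gripper":1},
    {"x":0.7,"y":0.04,"z":0,"roll":0,"gripper":1},
    {"x":0.7,"y":0.04,"z":0,"roll":0,"gripper":1},
    {"x":0.7,"y":0.04,"z":0,"roll":0,"gripper":1},
    {"x":0.7,"y":0.04,"z":0,"roll":0,"gripper":1},
    {"x":0.7,"y":0.04,"z":0,"roll":0,"gripper":1},
    {"x":0.7,"y":0.03,"z":0,"roll":0,"gripper":1},
    {"x":0,"y":0,"z":0,"roll":0,"gripper":1},
    {"x":0,"y":0,"z":0,"roll":0,"gripper":1}
  ]
}}

```text
t: 10.1
position: [0.6274, 0.1188, 0.3011]
tcp_rot: [-3.141, 0.0, 1.47]
ft_force: [-0.6, -0.3, -1.3]
gripper_width: 0.413
finger_force: 25.5
```

```bash
python3 lane.py 42 .30
python3 - <<'E'
from h import *
s=get_state();im=snapshot("wrist");cv2.imwrite("pics/w4.png",im)
p=s['position'];print(proj("wrist",[p-[0,0,.150],[.6698,.1133,.016]],s))
E
```

```text
t 10.1 pos [0.6274 0.1188 0.3011] yaw 1.4704 F [-0.5925 -0.2905 -1.2651] w 0.413 tool mm [-1.1  0.7  1.1] units [-0.026  0.019  0.027]
[[316.6091 282.2637]
 [366.7599 194.3588]]
```

View pics/w4.png

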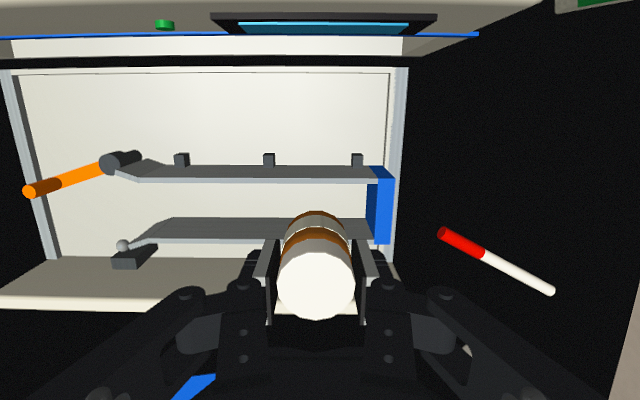

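The held jar's cap is centred at (316,284) against a predicted (317,282), so it is well centred in the grip. The lane below is clear, so I lower it in two stages.

Emit:
{"api": "apply_moves", "payload": {
  "motion": [
    {"x":-0.01,"y":0.02,"z":0.4,"roll":0,"gripper":1},
    {"x":0,"y":0,"z":0.4,"roll":0,"gripper":1},
    {"x":0,"y":0,"z":0.3,"roll":0,"gripper":1},
    {"x":0,"y":0,"z":0.3,"roll":0,"gripper":1},
    {"x":0,"y":0,"z":0,"roll":0,"gripper":1}
  ]
}}

```text
t: 10.57
position: [0.6288, 0.117, 0.2471]
tcp_rot: [3.137, -0.003, 1.467]
ft_force: [0.1, 9.0, 9.5]
gripper_width: 0.411
finger_force: 34.7
```

Emit:
{"api": "apply_moves", "payload": {
  "motion": [
    {"x":0,"y":0,"z":0.2,"roll":0,"gripper":1},
    {"x":0,"y":0,"z":0.2,"roll":0,"gripper":1},
    {"x":0,"y":0,"z":0.17,"roll":0,"gripper":1},
    {"x":0,"y":0,"z":0,"roll":0,"gripper":1}
  ]
}}

```text
t: 10.9
position: [0.629, 0.1169, 0.2256]
tcp_rot: [3.135, -0.003, 1.467]
ft_force: [0.9, 7.3, 15.1]
gripper_width: 0.409
finger_force: 29.0
```

Emit:
{"api": "apply_moves", "payload": {
  "motion": [
    {"x":0.06,"y":0,"z":0,"roll":0,"gripper":1},
    {"x":0,"y":0,"z":0,"roll":0,"gripper":1},
    {"x":0,"y":0,"z":0,"roll":0,"gripper":1}
  ]
}}

```text
t: 11.15
position: [0.6293, 0.1183, 0.2256]
tcp_rot: [3.136, -0.001, 1.467]
ft_force: [-1.5, 2.6, 15.2]
gripper_width: 0.412
finger_force: 29.1
```

```bash
python3 lane.py 42 .219
python3 - <<'E'
from h import *
im=snapshot("wrist");cv2.imwrite("pics/w5.png",im[100:400,0:500])
E
```

```text
t 11.2 pos [0.6293 0.1183 0.2256] yaw 1.4667 F [-1.5492  2.5708 15.2409] w 0.412 tool mm [-0.7 -1.2  6.6] units [-0.019 -0.03   0.165]
```

View pics/w5.png

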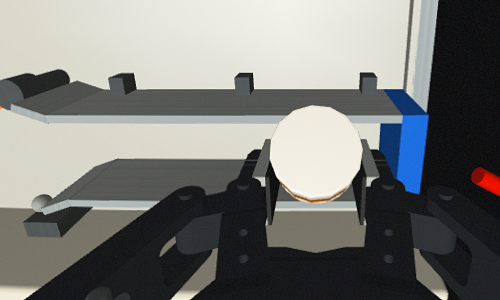

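The jar is standing on something: its cap now looks larger (radius ≈46 px), so it slid up in the grip, probably because it is resting on a rail top. I measure where it is.

```bash
cat > cap.py <<'E'
from h import *
def capfit(im,st,u0=255,u1=380,v0=180,v1=340):
    hsv=cv2.cvtColor(im,cv2.COLOR_BGR2HSV);m=((hsv[:,:,1]<45)&(hsv[:,:,2]>215)).astype(np.uint8)
    roi=np.zeros_like(m);roi[v0:v1,u0:u1]=1
    c=max(cv2.findContours(m*roi,cv2.RETR_EXTERNAL,cv2.CHAIN_APPROX_NONE)[0],key=cv2.contourArea)
    e=cv2.fitEllipse(c);return e
E
python3 - <<'E'
from cap import *
import cv2
a=cv2.imread("pics/w4.png");print(capfit(a,None))
b=np.zeros((400,640,3),np.uint8);b[100:400,0:500]=cv2.imread("pics/w5.png");e=capfit(b,None);print(e)
s=get_state();yv=np.array([.1048,.9945]);xv=np.array([.9945,-.1048])
for z in(.068,.085,.10,.112):
    p=onz("wrist",[e[0]],z,s)[0]
    E=onz("wrist",[(e[0][0]-e[1][1]/2,e[0][1]),(e[0][0]+e[1][1]/2,e[0][1])],z,s)
    print(z,p,"dia",np.linalg.norm(E[0]-E[1]),"off lane",(p[:2]-[.6698,.1133])@yv,"s",-(p[:2]-[.6698,.1133])@xv)
E
```

```text
((315.614990234375, 287.33477783203125), (67.50709533691406, 84.14727020263672), 90.91473388671875)
((315.75213623046875, 249.3856964111328), (88.78414154052734, 113.9852523803711), 88.39802551269531)
0.068 [0.6311 0.1302 0.068 ] dia 0.05065566378705099 off lane 0.0127635680570082 s 0.04023903819064843
0.085 [0.6319 0.1387 0.085 ] dia 0.04385899709679875 off lane 0.021317157146885517 s 0.0403591115717205
0.1 [0.6326 0.1462 0.1   ] dia 0.03786193825245854 off lane 0.02886444163795374 s 0.04046505867266637
0.112 [0.6331 0.1523 0.112 ] dia 0.0330642911769863 off lane 0.03490226923080831 s 0.04054981635342311
```

The jar's foot caught the near rail and it tilted in the grip. I'll lift it clear, set it flat on the open deck to right it, and feed it in through the flared mouth.

Emit:
{"api": "apply_moves", "payload": {
  "motion": [
    {"x":0,"y":0,"z":-0.4,"roll":0,"gripper":1},
    {"x":0,"y":0,"z":-0.6,"roll":0,"gripper":1},
    {"x":0,"y":0,"z":-0.6,"roll":0,"gripper":1},
    {"x":0,"y":0,"z":-0.6,"roll":0,"gripper":1},
    {"x":0,"y":0,"z":0,"roll":0,"gripper":1}
  ]
}}

```text
t: 11.62
position: [0.6291, 0.1181, 0.3158]
tcp_rot: [3.133, -0.001, 1.466]
ft_force: [0.6, -0.2, -1.1]
gripper_width: 0.412
finger_force: 27.8
```

```bash
python3 lane.py 222 .222
python3 - <<'E'
from h import *
im=snapshot("wrist");cv2.imwrite("pics/w6.png",im[100:400,100:550])
E
```

```text
t 11.6 pos [0.6291 0.1181 0.3158] yaw 1.4663 F [ 0.5674 -0.1855 -1.0569] w 0.412 tool mm [  -0.4 -181.8   92.2] units [-0.011 -4.545  2.306]
```

View pics/w6.png

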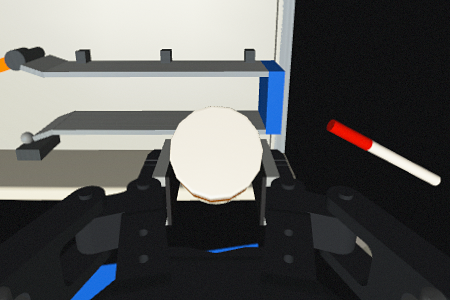

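Emit:
{"api": "apply_moves", "payload": {
  "motion": [
    {"x":-0.02,"y":-0.65,"z":0,"roll":0,"gripper":1},
    {"x":-0.02,"y":-0.65,"z":0,"roll":0,"gripper":1},
    {"x":-0.02,"y":-0.65,"z":0,"roll":0,"gripper":1},
    {"x":-0.02,"y":-0.65,"z":0,"roll":0,"gripper":1},
    {"x":-0.02,"y":-0.65,"z":0,"roll":0,"gripper":1},
    {"x":-0.02,"y":-0.65,"z":0,"roll":0,"gripper":1},
    {"x":-0.03,"y":-0.65,"z":0,"roll":0,"gripper":1},
    {"x":0,"y":0,"z":0.5,"roll":0,"gripper":1},
    {"x":0,"y":0,"z":0.5,"roll":0,"gripper":1},
    {"x":0,"y":0,"z":0.5,"roll":0,"gripper":1},
    {"x":0,"y":0,"z":0.4,"roll":0,"gripper":1},
    {"x":0,"y":0,"z":0,"roll":0,"gripper":1}
  ]
}}

```text
t: 12.67
position: [0.4461, 0.1314, 0.2316]
tcp_rot: [-3.135, 0.001, 1.467]
ft_force: [-0.6, -0.2, -2.0]
gripper_width: 0.409
finger_force: 27.7
```

Emit:
{"api": "apply_moves", "payload": {
  "motion": [
    {"x":0,"y":0,"z":0.15,"roll":0,"gripper":1},
    {"x":0,"y":0,"z":0.15,"roll":0,"gripper":1},
    {"x":0,"y":0,"z":0,"roll":0,"gripper":1}
  ]
}}

```text
t: 12.92
position: [0.447, 0.132, 0.2222]
tcp_rot: [-3.141, 0.0, 1.468]
ft_force: [0.1, -0.3, -0.6]
gripper_width: 0.411
finger_force: 27.7
```

Emit:
{"api": "apply_moves", "payload": {
  "motion": [
    {"x":0,"y":0,"z":0.15,"roll":0,"gripper":1},
    {"x":0,"y":0,"z":0.1,"roll":0,"gripper":1},
    {"x":0,"y":0,"z":0,"roll":0,"gripper":1}
  ],
  "newtons": 20
}}

```text
t: 13.17
position: [0.4468, 0.1322, 0.2121]
tcp_rot: [-3.141, 0.0, 1.468]
ft_force: [-0.0, 0.2, -1.7]
gripper_width: 0.411
finger_force: 27.7
```

Emit:
{"api": "apply_moves", "payload": {
  "motion": [
    {"x":0,"y":0,"z":0.1,"roll":0,"gripper":1},
    {"x":0,"y":0,"z":0.1,"roll":0,"gripper":1},
    {"x":0,"y":0,"z":0,"roll":0,"gripper":1}
  ]
}}

```text
t: 13.42
position: [0.4469, 0.1322, 0.204]
tcp_rot: [-3.141, 0.0, 1.468]
ft_force: [-0.3, -0.9, -1.7]
gripper_width: 0.416
finger_force: 27.7
```

Emit:
{"api": "apply_moves", "payload": {
  "motion": [
    {"x":0,"y":0,"z":0.1,"roll":0,"gripper":1},
    {"x":0,"y":0,"z":0.08,"roll":0,"gripper":1},
    {"x":0,"y":0,"z":0,"roll":0,"gripper":1}
  ]
}}

```text
t: 13.67
position: [0.4472, 0.1323, 0.1994]
tcp_rot: [3.139, -0.0, 1.468]
ft_force: [-5.6, -1.0, 28.0]
gripper_width: 0.412
finger_force: 33.1
```

Run:
```python
from h import *
im=snapshot("wrist");s=get_state();print(s['position'],s['ft_force'])
a=im[100:400,100:550]; b=snapshot("scene")[150:300,370:560]
cv2.imwrite("pics/w7.png",np.hstack([a,cv2.resize(b,(380,300),interpolation=cv2.INTER_CUBIC)][:2])[:, :800])
```

```text
[0.4471 0.1323 0.1994] [-5.8818 -0.9876 28.844 ]
```

View pics/w7.png

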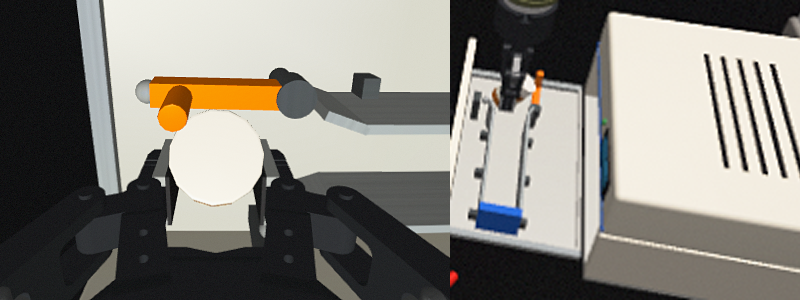

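The jar is down on the deck, with its cap at about (315,255) in the full frame, and the keeper has been nudged open to about 1.57. I release.

Emit:
{"api": "apply_moves", "payload": {
  "motion": [
    {"x":0,"y":0,"z":-0.05,"roll":0,"gripper":1},
    {"x":0,"y":0,"z":0,"roll":0,"gripper":0.4},
    {"x":0,"y":0,"z":0,"roll":0,"gripper":0.4},
    {"x":0,"y":0,"z":0,"roll":0,"gripper":0.3},
    {"x":0,"y":0,"z":-0.3,"roll":0,"gripper":0.3},
    {"x":0,"y":0,"z":-0.6,"roll":0,"gripper":0.3},
    {"x":0,"y":0,"z":-0.6,"roll":0,"gripper":0.3},
    {"x":0,"y":0,"z":-0.6,"roll":0,"gripper":0.3},
    {"x":0,"y":0,"z":-0.3,"roll":0,"gripper":0.3},
    {"x":0,"y":0,"z":0,"roll":0,"gripper":0.3}
  ]
}}

```text
t: 14.6
position: [0.4473, 0.1323, 0.2974]
tcp_rot: [3.137, -0.001, 1.468]
ft_force: [1.6, 0.6, -0.4]
gripper_width: 0.702
finger_force: 0.0
```

Run:
```python
from h import *
s=get_state();im=snapshot("wrist");print(s['position'],s['ft_force']);np.save("w8.npy",np.r_[s['position'],s['tcp_rot']])
cv2.imwrite("pics/w8.png",im)
cv2.imwrite("pics/w8c.png",im[100:350,120:520])
```

```text
[0.4473 0.1323 0.2974] [ 1.5928  0.6426 -0.4216]
```

View pics/w8c.png

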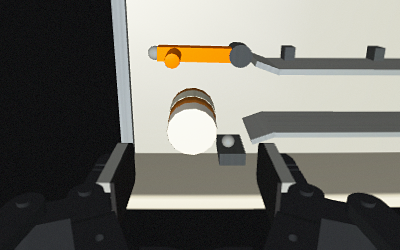

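The jar stands upright on the deck, with its cap at about (312,230). The catch block is at (351,245), next to the mouth.

Run:
```python
from h import *
a=np.load("w8.npy");s=dict(position=a[:3],tcp_rot=a[3:])
yv=np.array([.1048,.9945]);xv=np.array([.9945,-.1048]);o=np.array([.6698,.1133])
def rel(uv,z):
    p=onz("wrist",[uv],z,s)[0][:2]-o;return -p@xv*1000,p@yv*1000
print("cap",rel((312,230),.068),"L/R",rel((287,230),.068),rel((337,230),.068))
print("near flare inner top tip",rel((362,222),.06),"near rail straight start",rel((395,212),.06),"far rail",rel((480,159),.06),rel((480,165),.06))
print("catch block corners",rel((338,234),.04),rel((364,251),.04),"hinge",rel((360,154),.056))
```

```text
cap (np.float64(224.96259311842303), np.float64(-13.960062665879263)) L/R (np.float64(241.99334987057608), np.float64(-13.952094392904458)) (np.float64(207.92116327315205), np.float64(-13.97891592361532))
near flare inner top tip (np.float64(189.79965021427904), np.float64(-11.349435003374515)) near rail straight start (np.float64(167.02397433269397), np.float64(-3.8950419871953135)) far rail (np.float64(112.47053057343281), np.float64(33.69258328604552)) (np.float64(111.85105489785961), np.float64(29.611120664358392))
catch block corners (np.float64(204.84375204864176), np.float64(-29.399523044409246)) (np.float64(183.7903976853204), np.float64(-44.16052253881052)) hinge (np.float64(192.66009203670006), np.float64(36.11879730938611))
```

Run:
```python
from h import *
a=np.load("w8.npy");s=dict(position=a[:3],tcp_rot=a[3:])
yv=np.array([.1048,.9945]);xv=np.array([.9945,-.1048]);o=np.array([.6698,.1133])
im=cv2.imread("pics/w8.png");g=cv2.cvtColor(im,cv2.COLOR_BGR2GRAY).astype(int)
for u in(440,470,500):
    for lo,hi in((150,182),(205,250)):
        c=g[lo:hi,u];d=np.diff(c);e=[lo+i+1-.0 for i in np.where(abs(d)>25)[0]]
        for v in e: p=onz("wrist",[(u,v-.5)],.06,s)[0][:2]-o;print(u,v,c[v-lo-1],c[v-lo],"off",round(p@yv*1000,1))
import go; c=o-.225*xv-.0137*yv; print(c); go.to([c[0],c[1],.214])
```

```text
Traceback (most recent call last):
IndexError: only integers, slices (`:`), ellipsis (`...`), numpy.newaxis (`None`) and integer or boolean arrays are valid indices
```

Run:
```python
from h import *
a=np.load("w8.npy");s=dict(position=a[:3],tcp_rot=a[3:])
yv=np.array([.1048,.9945]);xv=np.array([.9945,-.1048]);o=np.array([.6698,.1133])
im=cv2.imread("pics/w8.png");g=cv2.cvtColor(im,cv2.COLOR_BGR2GRAY).astype(int)
for u in(440,500):
    for lo,hi in((150,182),(205,250)):
        for v in range(lo+1,hi):
            if abs(g[v,u]-g[v-1,u])>25: p=onz("wrist",[(u,v-.5)],.06,s)[0][:2]-o;print(u,v,g[v-1,u],g[v,u],"off",round(p@yv*1000,1))
import go; c=o-.225*xv-.0137*yv; print(c); go.to([c[0],c[1],.214])
```

```text
440 158 199 108 off 34.6
440 169 83 159 off 27.1
440 170 159 188 off 26.4
440 175 185 212 off 23.0
440 211 218 145 off -2.8
440 212 145 81 off -3.6
440 232 89 137 off -18.8
440 233 137 191 off -19.6
500 169 83 122 off 27.3
500 170 122 174 off 26.6
500 211 213 172 off -2.9
500 212 172 78 off -3.7
500 232 94 154 off -19.0
500 233 154 184 off -19.8
[0.4446 0.1233]
t 14.7 pos [0.447  0.1322 0.2958] yaw 1.4681 F [-0.8668 -0.1205 -0.7051] w 0.698 tool mm [-9.2 -1.7 81.8] units [-0.23  -0.041  2.046]
```

Emit:
{"api": "apply_moves", "payload": {
  "motion": [
    {"x":-0.18,"y":-0.06,"z":0.3,"roll":0,"gripper":0.42},
    {"x":0,"y":0,"z":0.3,"roll":0,"gripper":0.42},
    {"x":0,"y":0,"z":0,"roll":0,"gripper":0.42},
    {"x":0,"y":0,"z":0.4,"roll":0,"gripper":0.42},
    {"x":0,"y":0,"z":0.4,"roll":0,"gripper":0.42},
    {"x":0,"y":0,"z":0.4,"roll":0,"gripper":0.42},
    {"x":0,"y":0,"z":0.25,"roll":0,"gripper":0.42},
    {"x":0,"y":0,"z":0,"roll":0,"gripper":0.42}
  ]
}}

```text
t: 15.32
position: [0.4435, 0.1253, 0.2113]
tcp_rot: [-3.137, 0.001, 1.468]
ft_force: [-0.4, 0.1, 1.0]
gripper_width: 0.581
finger_force: 0.0
```

Emit:
{"api": "apply_moves", "payload": {
  "motion": [
    {"x":0,"y":0,"z":0,"roll":0,"gripper":1},
    {"x":0,"y":0,"z":0,"roll":0,"gripper":1},
    {"x":0,"y":0,"z":0,"roll":0,"gripper":1},
    {"x":0,"y":0,"z":0,"roll":0,"gripper":1},
    {"x":0,"y":0,"z":-0.1,"roll":0,"gripper":1},
    {"x":0,"y":0,"z":0,"roll":0,"gripper":1}
  ],
  "newtons": 25
}}

```text
t: 15.82
position: [0.444, 0.1253, 0.2182]
tcp_rot: [3.14, -0.0, 1.468]
ft_force: [0.2, 0.4, -0.5]
gripper_width: 0.414
finger_force: 25.1
```

```bash
python3 lane.py 218 .222
```

```text
t 15.8 pos [0.444  0.1253 0.2182] yaw 1.4681 F [ 0.1891  0.3635 -0.5496] w 0.414 tool mm [11.7  7.9 -3.8] units [ 0.292  0.197 -0.094]
```

Emit:
{"api": "apply_moves", "payload": {
  "motion": [
    {"x":0.13,"y":0,"z":0,"roll":0,"gripper":1},
    {"x":0.13,"y":0,"z":0,"roll":0,"gripper":1},
    {"x":0.12,"y":0.1,"z":0,"roll":0,"gripper":1},
    {"x":0,"y":0,"z":0,"roll":0,"gripper":1},
    {"x":0,"y":0,"z":0.06,"roll":0,"gripper":1},
    {"x":0,"y":0,"z":0.04,"roll":0,"gripper":1},
    {"x":0,"y":0,"z":0,"roll":0,"gripper":0.42},
    {"x":0,"y":0,"z":0,"roll":0,"gripper":0.42},
    {"x":0,"y":0,"z":0,"roll":0,"gripper":0.42}
  ]
}}

```text
t: 16.57
position: [0.4494, 0.1399, 0.2133]
tcp_rot: [-3.141, 0.0, 1.468]
ft_force: [0.8, -0.2, 0.2]
gripper_width: 0.579
finger_force: 0.0
```

Emit:
{"api": "apply_moves", "payload": {
  "motion": [
    {"x":0,"y":0,"z":-0.5,"roll":0,"gripper":0.42},
    {"x":0,"y":0,"z":-0.8,"roll":0,"gripper":0.42},
    {"x":0,"y":0,"z":-0.6,"roll":0,"gripper":0.42},
    {"x":0,"y":-0.6,"z":0,"roll":0,"gripper":1},
    {"x":0,"y":-0.6,"z":0,"roll":0,"gripper":1},
    {"x":0,"y":0,"z":0,"roll":0,"gripper":1},
    {"x":0,"y":0,"z":0,"roll":0,"gripper":1}
  ]
}}

```text
t: 17.15
position: [0.401, 0.145, 0.2897]
tcp_rot: [3.141, -0.0, 1.468]
ft_force: [-0.1, 0.3, 0.3]
gripper_width: 0.014
finger_force: 0.0
```

```bash
cat > look.py <<'E'
# white cap blobs in the wrist view -> lane coords (s, offset) mm at z
import sys
from h import *
yv=np.array([.1048,.9945]);xv=np.array([.9945,-.1048]);o=np.array([.6698,.1133])
def rel(uv,z,s): p=onz("wrist",[uv],z,s)[0][:2]-o;return round(-p@xv*1000,1),round(p@yv*1000,1)
if __name__=="__main__":
    s=get_state();im=snapshot("wrist");cv2.imwrite("pics/l_%d.png"%(s['t']*100),im)
    g=cv2.cvtColor(im,cv2.COLOR_BGR2GRAY);print(s['position'],s['t'])
    c=cv2.HoughCircles(cv2.medianBlur(g,3),cv2.HOUGH_GRADIENT,1,25,param1=120,param2=18,minRadius=15,maxRadius=36)
    for u,v,r in ([] if c is None else c[0][:8]):
        if np.median(g[int(v)-5:int(v)+6,int(u)-5:int(u)+6])>200: print((u,v,r),rel((u,v),.068,s),"r mm",np.round(abs(rel((u+r,v),.068,s)[0]-rel((u,v),.068,s)[0]),1))
E
python3 look.py
```

```text
[0.401  0.145  0.2897] 17.15
(np.float32(387.5), np.float32(222.5), np.float32(27.7)) (np.float64(224.1), np.float64(2.3)) r mm 18.2
```

Emit:
{"api": "apply_moves", "payload": {
  "motion": [
    {"x":-0.03,"y":0,"z":0.5,"roll":0,"gripper":1},
    {"x":0,"y":0,"z":0.6,"roll":0,"gripper":1},
    {"x":0,"y":0,"z":0.6,"roll":0,"gripper":1},
    {"x":0,"y":0,"z":0.35,"roll":0,"gripper":1},
    {"x":0,"y":0,"z":0,"roll":0,"gripper":1},
    {"x":0,"y":0.2,"z":0,"roll":0,"gripper":1},
    {"x":0,"y":0.2,"z":0,"roll":0,"gripper":1},
    {"x":0,"y":0.2,"z":0,"roll":0,"gripper":1},
    {"x":0,"y":0.2,"z":0,"roll":0,"gripper":1},
    {"x":0,"y":0.2,"z":0,"roll":0,"gripper":1},
    {"x":0,"y":0.2,"z":0,"roll":0,"gripper":1},
    {"x":0,"y":0,"z":0,"roll":0,"gripper":1}
  ]
}}

```text
t: 18.2
position: [0.451, 0.1386, 0.2077]
tcp_rot: [3.139, -0.0, 1.468]
ft_force: [0.6, 0.6, -0.1]
gripper_width: -0.001
finger_force: 0.0
```

Emit:
{"api": "apply_moves", "payload": {
  "motion": [
    {"x":0,"y":0.2,"z":0,"roll":0,"gripper":1},
    {"x":0,"y":0.3,"z":0,"roll":0,"gripper":1},
    {"x":0,"y":0.3,"z":0,"roll":0,"gripper":1},
    {"x":0,"y":0.3,"z":0,"roll":0,"gripper":1},
    {"x":0,"y":0.3,"z":0,"roll":0,"gripper":1},
    {"x":0,"y":0.3,"z":0,"roll":0,"gripper":1},
    {"x":0,"y":0.3,"z":0,"roll":0,"gripper":1},
    {"x":0,"y":0.2,"z":0,"roll":0,"gripper":1},
    {"x":0,"y":0,"z":0,"roll":0,"gripper":1}
  ]
}}

```text
t: 18.95
position: [0.5381, 0.1295, 0.2074]
tcp_rot: [3.14, -0.0, 1.468]
ft_force: [0.1, -0.8, -0.4]
gripper_width: -0.002
finger_force: 0.0
```

```bash
python3 lane.py 60 .207;python3 look.py
```

```text
t 18.9 pos [0.5381 0.1295 0.2074] yaw 1.4677 F [ 0.0537 -0.7519 -0.3853] w -0.002 tool mm [-2.5 72.7  0.5] units [-0.062  1.818  0.012]
[0.5381 0.1295 0.2074] 18.95
```

Emit:
{"api": "apply_moves", "payload": {
  "motion": [
    {"x":0,"y":-0.1,"z":0,"roll":0,"gripper":1},
    {"x":0,"y":0,"z":-0.7,"roll":0,"gripper":1},
    {"x":0,"y":0,"z":-0.8,"roll":0,"gripper":1},
    {"x":0,"y":0,"z":-0.8,"roll":0,"gripper":1},
    {"x":0,"y":0,"z":0,"roll":0,"gripper":0.2},
    {"x":0,"y":0,"z":0,"roll":0,"gripper":0.2}
  ]
}}

```text
t: 19.5
position: [0.5321, 0.1304, 0.3008]
tcp_rot: [3.139, -0.0, 1.468]
ft_force: [0.8, -0.2, 0.2]
gripper_width: 0.273
finger_force: 0.0
```

```bash
python3 look.py; python3 jars.py
```

```text
[0.5321 0.1304 0.3008] 19.5
(np.float32(369.5), np.float32(212.5), np.float32(28.6)) (np.float64(101.6), np.float64(4.4)) r mm 19.6
[ 0.6812 -0.2787] [391.1333 161.6222] 45
t 19.6 pos [0.5321 0.1303 0.2985] yaw 1.4682 F [0.2614 0.5353 0.1667] w 0.448 tool mm [-391.6  190.4  100.3] units [-9.79   4.76   2.507]
[ 0.6378 -0.2498] [382.4851 175.5248] 101
t 19.6 pos [0.5321 0.1303 0.2985] yaw 1.4682 F [0.2614 0.5353 0.1667] w 0.448 tool mm [-367.2  144.3  100.4] units [-9.181  3.607  2.509]
[ 0.4959 -0.3385] [414.0476 220.581 ] 105
t 19.6 pos [0.5321 0.1303 0.2985] yaw 1.4682 F [0.2614 0.5353 0.1667] w 0.448 tool mm [-470.1   12.2  100.6] units [-11.752   0.305   2.516]
[ 0.456  -0.1557] [354.1028 235.3832] 107
t 19.6 pos [0.5321 0.1303 0.2985] yaw 1.4682 F [0.2614 0.5353 0.1667] w 0.448 tool mm [-292.3  -46.2  100.7] units [-7.308 -1.154  2.517]
[ 0.3617 -0.4295] [446.8684 264.2368] 38
t 19.6 pos [0.5321 0.1303 0.2985] yaw 1.4682 F [0.2614 0.5353 0.1667] w 0.448 tool mm [-574.3 -112.   100.9] units [-14.357  -2.799   2.522]
```

Emit:
{"api": "apply_moves", "payload": {
  "motion": [
    {"x":-0.5,"y":-0.1,"z":0,"roll":0,"gripper":0.2},
    {"x":-0.75,"y":-0.12,"z":0,"roll":0,"gripper":0.2},
    {"x":-0.75,"y":-0.12,"z":0,"roll":0,"gripper":0.2},
    {"x":-0.75,"y":-0.12,"z":0,"roll":0,"gripper":0.2},
    {"x":-0.75,"y":-0.12,"z":0,"roll":0,"gripper":0.2},
    {"x":-0.75,"y":-0.12,"z":0,"roll":0,"gripper":0.2},
    {"x":-0.75,"y":-0.12,"z":0,"roll":0,"gripper":0.2},
    {"x":-0.75,"y":-0.12,"z":0,"roll":0,"gripper":0.2},
    {"x":-0.75,"y":-0.12,"z":0,"roll":0,"gripper":0.2},
    {"x":-0.75,"y":-0.12,"z":0,"roll":0,"gripper":0.2},
    {"x":0,"y":0,"z":0,"roll":0,"gripper":0.2},
    {"x":0,"y":0,"z":0,"roll":0,"gripper":0.2}
  ]
}}

```text
t: 20.6
position: [0.4556, -0.1543, 0.2981]
tcp_rot: [-3.139, -0.001, 1.465]
ft_force: [0.0, 0.6, 0.3]
gripper_width: 0.801
finger_force: 0.0
```

```bash
cat > near.py <<'E'
# nearest cap under the hand: wrist Hough -> world + tool units to TCP height .203
from look import *
import go
s=get_state();im=snapshot("wrist");g=cv2.cvtColor(im,cv2.COLOR_BGR2GRAY);cv2.imwrite("pics/n_%d.png"%(s['t']*100),im)
c=cv2.HoughCircles(cv2.medianBlur(g,3),cv2.HOUGH_GRADIENT,1,25,param1=120,param2=18,minRadius=15,maxRadius=36)
for u,v,r in c[0][:8]:
    if np.median(g[int(v)-5:int(v)+6,int(u)-5:int(u)+6])>200:
        p=onz("wrist",[(u,v)],.053,s)[0]
        if np.linalg.norm(p[:2]-s['position'][:2])<.06: print((u,v,r),p);go.to([p[0],p[1],.199])
E
python3 near.py
```

```text
(np.float32(317.5), np.float32(207.5), np.float32(24.6)) [ 0.4561 -0.153   0.053 ]
t 20.6 pos [ 0.4558 -0.1534  0.2983] yaw 1.4668 F [-0.3231  0.4141 -0.5562] w 0.796 tool mm [ 0.3  0.5 99.3] units [0.009 0.013 2.483]
```

Emit:
{"api": "apply_moves", "payload": {
  "motion": [
    {"x":0.01,"y":0.01,"z":0.5,"roll":0,"gripper":0.2},
    {"x":0,"y":0,"z":0.5,"roll":0,"gripper":0.2},
    {"x":0,"y":0,"z":0.5,"roll":0,"gripper":0.2},
    {"x":0,"y":0,"z":0.5,"roll":0,"gripper":0.2},
    {"x":0,"y":0,"z":0.48,"roll":0,"gripper":0.2},
    {"x":0,"y":0,"z":0,"roll":0,"gripper":0.2},
    {"x":0,"y":0,"z":0,"roll":0,"gripper":1},
    {"x":0,"y":0,"z":0,"roll":0,"gripper":1},
    {"x":0,"y":0,"z":0,"roll":0,"gripper":1},
    {"x":0,"y":0,"z":0,"roll":0,"gripper":1},
    {"x":0,"y":0,"z":0,"roll":0,"gripper":1},
    {"x":0,"y":0,"z":0,"roll":0,"gripper":1}
  ],
  "newtons": 30
}}

```text
t: 21.65
position: [0.4568, -0.1529, 0.2013]
tcp_rot: [3.14, 0.0, 1.468]
ft_force: [0.6, 3.3, 7.1]
gripper_width: 0.409
finger_force: 30.4
```

Emit:
{"api": "apply_moves", "payload": {
  "motion": [
    {"x":0,"y":0,"z":-0.5,"roll":0,"gripper":1},
    {"x":0,"y":0,"z":-0.7,"roll":0,"gripper":1},
    {"x":0,"y":0,"z":-0.7,"roll":0,"gripper":1},
    {"x":0,"y":0,"z":-0.6,"roll":0,"gripper":1},
    {"x":0,"y":0,"z":0,"roll":0,"gripper":1}
  ]
}}

```text
t: 22.07
position: [0.457, -0.1532, 0.3047]
tcp_rot: [3.134, 0.004, 1.468]
ft_force: [0.6, -1.0, -0.2]
gripper_width: 0.405
finger_force: 30.5
```

```bash
python3 lane.py 222 .226
```

```text
t 22.1 pos [ 0.457  -0.1532  0.3047] yaw 1.4682 F [ 0.6136 -0.9705 -0.188 ] w 0.405 tool mm [287.8 -38.2  77.3] units [ 7.194 -0.955  1.932]
```

Emit:
{"api": "apply_moves", "payload": {
  "motion": [
    {"x":0.5,"y":-0.1,"z":0,"roll":0,"gripper":1},
    {"x":0.75,"y":-0.1,"z":0,"roll":0,"gripper":1},
    {"x":0.75,"y":-0.1,"z":0,"roll":0,"gripper":1},
    {"x":0.75,"y":-0.1,"z":0,"roll":0,"gripper":1},
    {"x":0.75,"y":-0.1,"z":0,"roll":0,"gripper":1},
    {"x":0.75,"y":-0.1,"z":0,"roll":0,"gripper":1},
    {"x":0.75,"y":-0.1,"z":0,"roll":0,"gripper":1},
    {"x":0.75,"y":-0.1,"z":0,"roll":0,"gripper":1},
    {"x":0.75,"y":-0.1,"z":0,"roll":0,"gripper":1},
    {"x":0.73,"y":-0.05,"z":0,"roll":0,"gripper":1},
    {"x":0,"y":0,"z":0,"roll":0,"gripper":1},
    {"x":0,"y":0,"z":0,"roll":0,"gripper":1}
  ]
}}

```text
t: 23.07
position: [0.448, 0.1395, 0.2998]
tcp_rot: [-3.141, 0.0, 1.471]
ft_force: [-0.4, -0.4, -1.2]
gripper_width: 0.409
finger_force: 30.5
```

Emit:
{"api": "apply_moves", "payload": {
  "motion": [
    {"x":0,"y":0,"z":0.5,"roll":0,"gripper":1},
    {"x":0,"y":0,"z":0.5,"roll":0,"gripper":1},
    {"x":0,"y":0,"z":0.5,"roll":0,"gripper":1},
    {"x":0,"y":0,"z":0.4,"roll":0,"gripper":1},
    {"x":0,"y":0,"z":0.15,"roll":0,"gripper":1},
    {"x":0,"y":0,"z":0,"roll":0,"gripper":1},
    {"x":0,"y":0,"z":0,"roll":0,"gripper":1}
  ]
}}

```text
t: 23.65
position: [0.4487, 0.138, 0.2186]
tcp_rot: [3.141, 0.0, 1.467]
ft_force: [-0.1, -0.2, -0.4]
gripper_width: 0.407
finger_force: 30.4
```

```bash
python3 lane.py 222 .217
```

```text
t 23.6 pos [0.4487 0.138  0.2186] yaw 1.4672 F [-0.1222 -0.2235 -0.3577] w 0.407 tool mm [-1.4  0.4  1.6] units [-0.034  0.011  0.039]
```

Release, rise, back off, close and go behind the jar.

Emit:
{"api": "apply_moves", "payload": {
  "motion": [
    {"x":0,"y":0,"z":0.05,"roll":0,"gripper":1},
    {"x":0,"y":0,"z":0,"roll":0,"gripper":0.42},
    {"x":0,"y":0,"z":0,"roll":0,"gripper":0.42},
    {"x":0,"y":0,"z":0,"roll":0,"gripper":0.42},
    {"x":0,"y":0,"z":-0.5,"roll":0,"gripper":0.42},
    {"x":0,"y":0,"z":-0.8,"roll":0,"gripper":0.42},
    {"x":0,"y":0,"z":-0.6,"roll":0,"gripper":0.42},
    {"x":0,"y":-0.6,"z":0,"roll":0,"gripper":1},
    {"x":0,"y":-0.6,"z":0,"roll":0,"gripper":1},
    {"x":0,"y":0,"z":0,"roll":0,"gripper":1},
    {"x":0,"y":0,"z":0,"roll":0,"gripper":1}
  ]
}}

```text
t: 24.57
position: [0.4001, 0.1436, 0.2927]
tcp_rot: [3.141, -0.0, 1.469]
ft_force: [-0.2, 0.4, 0.0]
gripper_width: 0.02
finger_force: 0.0
```

```bash
python3 lane.py 270 .207; python3 look.py
```

```text
t 24.6 pos [0.4001 0.1436 0.2927] yaw 1.4687 F [-0.188   0.3864  0.0181] w 0.020 tool mm [-1.9  1.3 85.7] units [-0.047  0.034  2.143]
[0.4001 0.1436 0.2927] 24.5667
(np.float32(382.5), np.float32(212.5), np.float32(25.2)) (np.float64(227.8), np.float64(6.7)) r mm 16.6
(np.float32(561.5), np.float32(211.5), np.float32(32.1)) (np.float64(107.3), np.float64(7.3)) r mm 22.7
```

Emit:
{"api": "apply_moves", "payload": {
  "motion": [
    {"x":-0.02,"y":0,"z":0.5,"roll":0,"gripper":1},
    {"x":0,"y":0,"z":0.6,"roll":0,"gripper":1},
    {"x":0,"y":0,"z":0.6,"roll":0,"gripper":1},
    {"x":0,"y":0,"z":0.42,"roll":0,"gripper":1},
    {"x":0,"y":0,"z":0,"roll":0,"gripper":1},
    {"x":0,"y":0.2,"z":0,"roll":0,"gripper":1},
    {"x":0,"y":0.2,"z":0,"roll":0,"gripper":1},
    {"x":0,"y":0.2,"z":0,"roll":0,"gripper":1},
    {"x":0,"y":0.2,"z":0,"roll":0,"gripper":1},
    {"x":0,"y":0.2,"z":0,"roll":0,"gripper":1},
    {"x":0,"y":0.2,"z":0,"roll":0,"gripper":1},
    {"x":0,"y":0,"z":0,"roll":0,"gripper":1}
  ]
}}

```text
t: 25.62
position: [0.45, 0.1375, 0.2077]
tcp_rot: [3.139, -0.0, 1.468]
ft_force: [0.3, -0.2, 0.2]
gripper_width: -0.001
finger_force: 0.0
```

Emit:
{"api": "apply_moves", "payload": {
  "motion": [
    {"x":0,"y":0.2,"z":0,"roll":0,"gripper":1},
    {"x":0,"y":0.25,"z":0,"roll":0,"gripper":1},
    {"x":0,"y":0.25,"z":0,"roll":0,"gripper":1},
    {"x":0,"y":0.25,"z":0,"roll":0,"gripper":1},
    {"x":0,"y":0.25,"z":0,"roll":0,"gripper":1},
    {"x":0,"y":0.25,"z":0,"roll":0,"gripper":1},
    {"x":0,"y":0.25,"z":0,"roll":0,"gripper":1},
    {"x":0,"y":0.1,"z":0,"roll":0,"gripper":1},
    {"x":0,"y":0,"z":0,"roll":0,"gripper":1}
  ]
}}

```text
t: 26.37
position: [0.5206, 0.1302, 0.2073]
tcp_rot: [3.141, -0.0, 1.468]
ft_force: [-0.7, 0.6, -0.1]
gripper_width: 0.001
finger_force: 0.1
```

Emit:
{"api": "apply_moves", "payload": {
  "motion": [
    {"x":0,"y":-0.1,"z":0,"roll":0,"gripper":1},
    {"x":0,"y":0,"z":-0.7,"roll":0,"gripper":1},
    {"x":0,"y":0,"z":-0.8,"roll":0,"gripper":1},
    {"x":0,"y":0,"z":-0.8,"roll":0,"gripper":1},
    {"x":0,"y":0,"z":0,"roll":0,"gripper":0.2},
    {"x":0,"y":0,"z":0,"roll":0,"gripper":0.2}
  ]
}}

```text
t: 26.87
position: [0.5154, 0.1309, 0.3007]
tcp_rot: [3.138, -0.0, 1.468]
ft_force: [-0.5, -0.3, -0.5]
gripper_width: 0.274
finger_force: 0.0
```

```bash
python3 look.py; python3 jars.py|grep -v 'array'
```

```text
[0.5154 0.1309 0.3007] 26.8667
(np.float32(367.5), np.float32(211.5), np.float32(28.6)) (np.float64(119.7), np.float64(3.9)) r mm 19.6
(np.float32(417.5), np.float32(210.5), np.float32(28.6)) (np.float64(85.5), np.float64(4.6)) r mm 19.8
[ 0.6812 -0.2787] [391.1333 161.6222] 45
t 27.0 pos [0.5153 0.1308 0.2986] yaw 1.4681 F [0.0954 0.226  0.0553] w 0.450 tool mm [-390.4  207.1  100.3] units [-9.759  5.178  2.508]
[ 0.6378 -0.2498] [382.4851 175.5248] 101
t 27.0 pos [0.5153 0.1308 0.2986] yaw 1.4681 F [0.0954 0.226  0.0553] w 0.450 tool mm [-366.   161.   100.4] units [-9.15   4.025  2.51 ]
[ 0.4959 -0.3385] [414.0476 220.581 ] 105
t 27.0 pos [0.5153 0.1308 0.2986] yaw 1.4681 F [0.0954 0.226  0.0553] w 0.450 tool mm [-468.8   28.9  100.6] units [-11.721   0.723   2.516]
[ 0.3617 -0.4295] [446.8684 264.2368] 38
t 27.0 pos [0.5153 0.1308 0.2986] yaw 1.4681 F [0.0954 0.226  0.0553] w 0.450 tool mm [-573.1  -95.2  100.8] units [-14.326  -2.381   2.521]
```

Emit:
{"api": "apply_moves", "payload": {
  "motion": [
    {"x":-0.76,"y":0.34,"z":0,"roll":0,"gripper":0.2},
    {"x":-0.76,"y":0.34,"z":0,"roll":0,"gripper":0.2},
    {"x":-0.76,"y":0.34,"z":0,"roll":0,"gripper":0.2},
    {"x":-0.76,"y":0.34,"z":0,"roll":0,"gripper":0.2},
    {"x":-0.76,"y":0.34,"z":0,"roll":0,"gripper":0.2},
    {"x":-0.76,"y":0.34,"z":0,"roll":0,"gripper":0.2},
    {"x":-0.76,"y":0.34,"z":0,"roll":0,"gripper":0.2},
    {"x":-0.76,"y":0.34,"z":0,"roll":0,"gripper":0.2},
    {"x":-0.76,"y":0.34,"z":0,"roll":0,"gripper":0.2},
    {"x":-0.76,"y":0.34,"z":0,"roll":0,"gripper":0.2},
    {"x":-0.76,"y":0.34,"z":0,"roll":0,"gripper":0.2},
    {"x":-0.75,"y":0.3,"z":0,"roll":0,"gripper":0.2}
  ]
}}

```text
t: 27.97
position: [0.6396, -0.2499, 0.2972]
tcp_rot: [-3.139, -0.001, 1.468]
ft_force: [0.7, 0.7, -0.3]
gripper_width: 0.8
finger_force: 0.0
```

Emit:
{"api": "apply_moves", "payload": {
  "motion": [
    {"x":0,"y":0,"z":0,"roll":0,"gripper":0.2},
    {"x":0,"y":0,"z":0,"roll":0,"gripper":0.2}
  ]
}}

```text
t: 28.13
position: [0.6392, -0.2498, 0.2968]
tcp_rot: [-3.138, -0.002, 1.466]
ft_force: [-0.3, -0.2, -0.3]
gripper_width: 0.801
finger_force: 0.0
```

```bash
python3 near.py
```

```text
(np.float32(314.5), np.float32(208.5), np.float32(23.0)) [ 0.6374 -0.2484  0.053 ]
t 28.2 pos [ 0.6392 -0.2485  0.2973] yaw 1.4673 F [-0.0888 -0.2842  0.8889] w 0.801 tool mm [-0.3 -1.4 98.4] units [-0.008 -0.035  2.459]
```

Emit:
{"api": "apply_moves", "payload": {
  "motion": [
    {"x":0,"y":-0.03,"z":0.5,"roll":0,"gripper":0.2},
    {"x":0,"y":0,"z":0.5,"roll":0,"gripper":0.2},
    {"x":0,"y":0,"z":0.5,"roll":0,"gripper":0.2},
    {"x":0,"y":0,"z":0.5,"roll":0,"gripper":0.2},
    {"x":0,"y":0,"z":0.45,"roll":0,"gripper":0.2},
    {"x":0,"y":0,"z":0,"roll":0,"gripper":0.2},
    {"x":0,"y":0,"z":0,"roll":0,"gripper":1},
    {"x":0,"y":0,"z":0,"roll":0,"gripper":1},
    {"x":0,"y":0,"z":0,"roll":0,"gripper":1},
    {"x":0,"y":0,"z":0,"roll":0,"gripper":1},
    {"x":0,"y":0,"z":0,"roll":0,"gripper":1},
    {"x":0,"y":0,"z":0,"roll":0,"gripper":1}
  ],
  "newtons": 30
}}

```text
t: 29.18
position: [0.6384, -0.2481, 0.203]
tcp_rot: [3.139, 0.001, 1.468]
ft_force: [-0.8, 2.0, 6.4]
gripper_width: 0.406
finger_force: 30.4
```

Emit:
{"api": "apply_moves", "payload": {
  "motion": [
    {"x":0,"y":0,"z":-0.5,"roll":0,"gripper":1},
    {"x":0,"y":0,"z":-0.7,"roll":0,"gripper":1},
    {"x":0,"y":0,"z":-0.7,"roll":0,"gripper":1},
    {"x":0,"y":0,"z":-0.6,"roll":0,"gripper":1},
    {"x":0,"y":0,"z":0,"roll":0,"gripper":1}
  ]
}}

```text
t: 29.6
position: [0.6385, -0.2483, 0.3075]
tcp_rot: [3.133, 0.004, 1.468]
ft_force: [-0.1, 0.3, -0.8]
gripper_width: 0.41
finger_force: 30.3
```

```bash
python3 lane.py 222 .226
```

```text
t 29.6 pos [ 0.6385 -0.2483  0.3075] yaw 1.4681 F [-0.1101  0.2844 -0.8237] w 0.410 tool mm [ 363.8 -228.6   77.9] units [ 9.094 -5.715  1.949]
```

Emit:
{"api": "apply_moves", "payload": {
  "motion": [
    {"x":0.76,"y":-0.48,"z":0,"roll":0,"gripper":1},
    {"x":0.76,"y":-0.48,"z":0,"roll":0,"gripper":1},
    {"x":0.76,"y":-0.48,"z":0,"roll":0,"gripper":1},
    {"x":0.76,"y":-0.48,"z":0,"roll":0,"gripper":1},
    {"x":0.76,"y":-0.48,"z":0,"roll":0,"gripper":1},
    {"x":0.76,"y":-0.48,"z":0,"roll":0,"gripper":1},
    {"x":0.76,"y":-0.48,"z":0,"roll":0,"gripper":1},
    {"x":0.76,"y":-0.48,"z":0,"roll":0,"gripper":1},
    {"x":0.76,"y":-0.48,"z":0,"roll":0,"gripper":1},
    {"x":0.76,"y":-0.48,"z":0,"roll":0,"gripper":1},
    {"x":0.76,"y":-0.48,"z":0,"roll":0,"gripper":1},
    {"x":0.76,"y":-0.44,"z":0,"roll":0,"gripper":1}
  ]
}}

```text
t: 30.6
position: [0.4466, 0.1394, 0.3011]
tcp_rot: [-3.141, 0.0, 1.468]
ft_force: [0.4, -1.2, -0.9]
gripper_width: 0.41
finger_force: 30.4
```

Emit:
{"api": "apply_moves", "payload": {
  "motion": [
    {"x":0,"y":0,"z":0,"roll":0,"gripper":1},
    {"x":0,"y":0,"z":0,"roll":0,"gripper":1}
  ]
}}

```text
t: 30.77
position: [0.4471, 0.1394, 0.3013]
tcp_rot: [-3.141, 0.0, 1.471]
ft_force: [-0.2, -0.4, -1.4]
gripper_width: 0.413
finger_force: 30.4
```

```bash
python3 lane.py 222 .2185
```

```text
t 30.8 pos [0.4471 0.1394 0.3013] yaw 1.4711 F [-0.2361 -0.361  -1.4458] w 0.413 tool mm [-2.6  2.2 82.8] units [-0.064  0.054  2.07 ]
```

Emit:
{"api": "apply_moves", "payload": {
  "motion": [
    {"x":0,"y":0.05,"z":0.5,"roll":0,"gripper":1},
    {"x":0,"y":0,"z":0.5,"roll":0,"gripper":1},
    {"x":0,"y":0,"z":0.5,"roll":0,"gripper":1},
    {"x":0,"y":0,"z":0.4,"roll":0,"gripper":1},
    {"x":0,"y":0,"z":0.15,"roll":0,"gripper":1},
    {"x":0,"y":0,"z":0,"roll":0,"gripper":1},
    {"x":0,"y":0,"z":0,"roll":0,"gripper":1}
  ]
}}

```text
t: 31.35
position: [0.4505, 0.1374, 0.2197]
tcp_rot: [3.141, 0.0, 1.467]
ft_force: [-0.5, -0.2, -0.0]
gripper_width: 0.407
finger_force: 30.4
```

Emit:
{"api": "apply_moves", "payload": {
  "motion": [
    {"x":0,"y":0,"z":0.03,"roll":0,"gripper":1},
    {"x":0,"y":0,"z":0,"roll":0,"gripper":0.42},
    {"x":0,"y":0,"z":0,"roll":0,"gripper":0.42},
    {"x":0,"y":0,"z":0,"roll":0,"gripper":0.42},
    {"x":0,"y":0,"z":-0.5,"roll":0,"gripper":0.42},
    {"x":0,"y":0,"z":-0.8,"roll":0,"gripper":0.42},
    {"x":0,"y":0,"z":-0.6,"roll":0,"gripper":0.42},
    {"x":0,"y":-0.6,"z":0,"roll":0,"gripper":1},
    {"x":0,"y":-0.6,"z":0,"roll":0,"gripper":1},
    {"x":0,"y":0,"z":0,"roll":0,"gripper":1},
    {"x":0,"y":0,"z":0,"roll":0,"gripper":1}
  ]
}}

```text
t: 32.27
position: [0.4016, 0.143, 0.2947]
tcp_rot: [3.141, -0.0, 1.469]
ft_force: [0.9, 0.1, -0.5]
gripper_width: 0.01
finger_force: 0.0
```

```bash
python3 lane.py 270 .207; python3 look.py
```

```text
t 32.3 pos [0.4016 0.143  0.2947] yaw 1.4687 F [ 0.9077  0.0634 -0.4658] w 0.010 tool mm [-1.5 -0.3 87.7] units [-0.036 -0.006  2.192]
[0.4016 0.143  0.2947] 32.2667
(np.float32(387.5), np.float32(216.5), np.float32(26.1)) (np.float64(222.2), np.float64(2.7)) r mm 17.4
(np.float32(527.5), np.float32(212.5), np.float32(34.2)) (np.float64(127.7), np.float64(5.5)) r mm 24.0
(np.float32(584.5), np.float32(215.5), np.float32(27.5)) (np.float64(86.9), np.float64(3.2)) r mm 20.0
```

Emit:
{"api": "apply_moves", "payload": {
  "motion": [
    {"x":-0.02,"y":0,"z":0.5,"roll":0,"gripper":1},
    {"x":0,"y":0,"z":0.6,"roll":0,"gripper":1},
    {"x":0,"y":0,"z":0.6,"roll":0,"gripper":1},
    {"x":0,"y":0,"z":0.47,"roll":0,"gripper":1},
    {"x":0,"y":0,"z":0,"roll":0,"gripper":1},
    {"x":0,"y":0.2,"z":0,"roll":0,"gripper":1},
    {"x":0,"y":0.2,"z":0,"roll":0,"gripper":1},
    {"x":0,"y":0.2,"z":0,"roll":0,"gripper":1},
    {"x":0,"y":0.2,"z":0,"roll":0,"gripper":1},
    {"x":0,"y":0.2,"z":0,"roll":0,"gripper":1},
    {"x":0,"y":0.2,"z":0,"roll":0,"gripper":1},
    {"x":0,"y":0,"z":0,"roll":0,"gripper":1}
  ]
}}

```text
t: 33.32
position: [0.4516, 0.1369, 0.2077]
tcp_rot: [3.139, -0.0, 1.468]
ft_force: [-0.1, 0.2, -0.4]
gripper_width: 0.004
finger_force: 0.0
```

Emit:
{"api": "apply_moves", "payload": {
  "motion": [
    {"x":0,"y":0.2,"z":0,"roll":0,"gripper":1},
    {"x":0,"y":0.25,"z":0,"roll":0,"gripper":1},
    {"x":0,"y":0.25,"z":0,"roll":0,"gripper":1},
    {"x":0,"y":0.25,"z":0,"roll":0,"gripper":1},
    {"x":0,"y":0.25,"z":0,"roll":0,"gripper":1},
    {"x":0,"y":0.25,"z":0,"roll":0,"gripper":1},
    {"x":0,"y":0.25,"z":0,"roll":0,"gripper":1},
    {"x":0,"y":0.1,"z":0,"roll":0,"gripper":1},
    {"x":0,"y":0,"z":0,"roll":0,"gripper":1}
  ]
}}

```text
t: 34.07
position: [0.5221, 0.1296, 0.2073]
tcp_rot: [3.141, -0.0, 1.468]
ft_force: [0.3, -0.2, -0.9]
gripper_width: 0.004
finger_force: 0.0
```

Emit:
{"api": "apply_moves", "payload": {
  "motion": [
    {"x":0,"y":-0.1,"z":0,"roll":0,"gripper":1},
    {"x":0,"y":0,"z":-0.7,"roll":0,"gripper":1},
    {"x":0,"y":0,"z":-0.8,"roll":0,"gripper":1},
    {"x":0,"y":0,"z":-0.8,"roll":0,"gripper":1},
    {"x":0,"y":0,"z":0,"roll":0,"gripper":0.2},
    {"x":0,"y":0,"z":0,"roll":0,"gripper":0.2}
  ]
}}

```text
t: 34.57
position: [0.5169, 0.1303, 0.3008]
tcp_rot: [3.138, -0.0, 1.468]
ft_force: [0.0, -0.2, -1.8]
gripper_width: 0.272
finger_force: 0.0
```

```bash
python3 look.py; python3 jars.py
```

```text
[0.5169 0.1303 0.3008] 34.5667
(np.float32(368.5), np.float32(211.5), np.float32(26.6)) (np.float64(117.3), np.float64(3.5)) r mm 18.2
(np.float32(470.5), np.float32(211.5), np.float32(26.6)) (np.float64(46.9), np.float64(3.4)) r mm 18.7
(np.float32(421.5), np.float32(219.5), np.float32(25.2)) (np.float64(80.4), np.float64(-2.4)) r mm 17.6
[ 0.6812 -0.2787] [391.1333 161.6222] 45
t 34.7 pos [0.5169 0.1302 0.2986] yaw 1.4682 F [0.1286 0.2576 0.1052] w 0.448 tool mm [-390.   205.5  100.3] units [-9.749  5.138  2.509]
[ 0.4959 -0.3385] [414.0476 220.581 ] 105
t 34.7 pos [0.5169 0.1302 0.2986] yaw 1.4682 F [0.1286 0.2576 0.1052] w 0.448 tool mm [-468.4   27.3  100.6] units [-11.711   0.682   2.516]
[ 0.3617 -0.4295] [446.8684 264.2368] 38
t 34.7 pos [0.5169 0.1302 0.2986] yaw 1.4682 F [0.1286 0.2576 0.1052] w 0.448 tool mm [-572.7  -96.9  100.9] units [-14.316  -2.422   2.522]
```

Emit:
{"api": "apply_moves", "payload": {
  "motion": [
    {"x":-0.83,"y":0.05,"z":0,"roll":0,"gripper":0.2},
    {"x":-0.83,"y":0.05,"z":0,"roll":0,"gripper":0.2},
    {"x":-0.83,"y":0.05,"z":0,"roll":0,"gripper":0.2},
    {"x":-0.83,"y":0.05,"z":0,"roll":0,"gripper":0.2},
    {"x":-0.83,"y":0.05,"z":0,"roll":0,"gripper":0.2},
    {"x":-0.83,"y":0.05,"z":0,"roll":0,"gripper":0.2},
    {"x":-0.83,"y":0.05,"z":0,"roll":0,"gripper":0.2},
    {"x":-0.83,"y":0.05,"z":0,"roll":0,"gripper":0.2},
    {"x":-0.83,"y":0.05,"z":0,"roll":0,"gripper":0.2},
    {"x":-0.83,"y":0.05,"z":0,"roll":0,"gripper":0.2},
    {"x":-0.83,"y":0.05,"z":0,"roll":0,"gripper":0.2},
    {"x":-0.83,"y":0.05,"z":0,"roll":0,"gripper":0.2}
  ]
}}

```text
t: 35.67
position: [0.5, -0.27, 0.2977]
tcp_rot: [-3.139, -0.002, 1.468]
ft_force: [1.3, 0.1, 0.4]
gripper_width: 0.802
finger_force: 0.0
```

Emit:
{"api": "apply_moves", "payload": {
  "motion": [
    {"x":-0.83,"y":0.05,"z":0,"roll":0,"gripper":0.2},
    {"x":-0.83,"y":0.06,"z":0,"roll":0,"gripper":0.2},
    {"x":0,"y":0,"z":0,"roll":0,"gripper":0.2},
    {"x":0,"y":0,"z":0,"roll":0,"gripper":0.2}
  ]
}}

```text
t: 36.0
position: [0.4976, -0.3363, 0.2974]
tcp_rot: [-3.139, -0.002, 1.466]
ft_force: [-1.0, 0.2, -0.2]
gripper_width: 0.8
finger_force: 0.0
```

```bash
python3 near.py
```

```text
(np.float32(314.5), np.float32(209.5), np.float32(23.9)) [ 0.4959 -0.3357  0.053 ]
t 36.0 pos [ 0.4978 -0.335   0.2978] yaw 1.4672 F [-0.2018  0.0511 -0.2607] w 0.800 tool mm [-1.2 -1.6 98.8] units [-0.029 -0.04   2.469]
```

Emit:
{"api": "apply_moves", "payload": {
  "motion": [
    {"x":-0.02,"y":-0.04,"z":0.5,"roll":0,"gripper":0.2},
    {"x":0,"y":0,"z":0.5,"roll":0,"gripper":0.2},
    {"x":0,"y":0,"z":0.5,"roll":0,"gripper":0.2},
    {"x":0,"y":0,"z":0.5,"roll":0,"gripper":0.2},
    {"x":0,"y":0,"z":0.46,"roll":0,"gripper":0.2},
    {"x":0,"y":0,"z":0,"roll":0,"gripper":0.2},
    {"x":0,"y":0,"z":0,"roll":0,"gripper":1},
    {"x":0,"y":0,"z":0,"roll":0,"gripper":1},
    {"x":0,"y":0,"z":0,"roll":0,"gripper":1},
    {"x":0,"y":0,"z":0,"roll":0,"gripper":1},
    {"x":0,"y":0,"z":0,"roll":0,"gripper":1},
    {"x":0,"y":0,"z":0,"roll":0,"gripper":1}
  ],
  "newtons": 30
}}

```text
t: 37.05
position: [0.4967, -0.3356, 0.2024]
tcp_rot: [3.14, 0.001, 1.468]
ft_force: [0.7, 2.0, 7.3]
gripper_width: 0.413
finger_force: 30.4
```

Emit:
{"api": "apply_moves", "payload": {
  "motion": [
    {"x":0,"y":0,"z":-0.5,"roll":0,"gripper":1},
    {"x":0,"y":0,"z":-0.7,"roll":0,"gripper":1},
    {"x":0,"y":0,"z":-0.7,"roll":0,"gripper":1},
    {"x":0,"y":0,"z":-0.6,"roll":0,"gripper":1},
    {"x":0,"y":0,"z":0,"roll":0,"gripper":1}
  ]
}}

```text
t: 37.47
position: [0.4968, -0.336, 0.3064]
tcp_rot: [3.134, 0.006, 1.468]
ft_force: [0.4, -0.8, -0.1]
gripper_width: 0.409
finger_force: 30.2
```

```bash
python3 lane.py 222 .226
```

```text
t 37.5 pos [ 0.4968 -0.336   0.3064] yaw 1.4681 F [ 0.357  -0.7569 -0.1433] w 0.409 tool mm [465.6 -96.5  77. ] units [11.641 -2.413  1.924]
```

Emit:
{"api": "apply_moves", "payload": {
  "motion": [
    {"x":0.83,"y":-0.17,"z":0,"roll":0,"gripper":1},
    {"x":0.83,"y":-0.17,"z":0,"roll":0,"gripper":1},
    {"x":0.83,"y":-0.17,"z":0,"roll":0,"gripper":1},
    {"x":0.83,"y":-0.17,"z":0,"roll":0,"gripper":1},
    {"x":0.83,"y":-0.17,"z":0,"roll":0,"gripper":1},
    {"x":0.83,"y":-0.17,"z":0,"roll":0,"gripper":1},
    {"x":0.83,"y":-0.17,"z":0,"roll":0,"gripper":1},
    {"x":0.83,"y":-0.17,"z":0,"roll":0,"gripper":1},
    {"x":0.83,"y":-0.17,"z":0,"roll":0,"gripper":1},
    {"x":0.83,"y":-0.17,"z":0,"roll":0,"gripper":1},
    {"x":0.83,"y":-0.17,"z":0,"roll":0,"gripper":1},
    {"x":0.83,"y":-0.17,"z":0,"roll":0,"gripper":1}
  ]
}}

```text
t: 38.47
position: [0.4555, 0.0705, 0.301]
tcp_rot: [3.141, 0.0, 1.468]
ft_force: [0.2, -0.2, -0.5]
gripper_width: 0.41
finger_force: 30.2
```

Emit:
{"api": "apply_moves", "payload": {
  "motion": [
    {"x":0.83,"y":-0.17,"z":0,"roll":0,"gripper":1},
    {"x":0.83,"y":-0.18,"z":0,"roll":0,"gripper":1},
    {"x":0.04,"y":0,"z":0,"roll":0,"gripper":1},
    {"x":0,"y":0,"z":0,"roll":0,"gripper":1},
    {"x":0,"y":0,"z":0,"roll":0,"gripper":1}
  ]
}}

```text
t: 38.88
position: [0.4492, 0.1378, 0.3009]
tcp_rot: [-3.142, 0.0, 1.468]
ft_force: [-0.0, -0.9, -0.8]
gripper_width: 0.408
finger_force: 30.2
```

```bash
python3 lane.py 222 .218
```

```text
t 38.9 pos [0.4492 0.1378 0.3009] yaw 1.4685 F [-0.0048 -0.9442 -0.7753] w 0.408 tool mm [-1.2 -0.  82.9] units [-0.029 -0.001  2.073]
```

Emit:
{"api": "apply_moves", "payload": {
  "motion": [
    {"x":0.02,"y":0,"z":0.5,"roll":0,"gripper":1},
    {"x":0,"y":0,"z":0.5,"roll":0,"gripper":1},
    {"x":0,"y":0,"z":0.5,"roll":0,"gripper":1},
    {"x":0,"y":0,"z":0.4,"roll":0,"gripper":1},
    {"x":0,"y":0,"z":0.15,"roll":0,"gripper":1},
    {"x":0,"y":0,"z":0,"roll":0,"gripper":1},
    {"x":0,"y":0,"z":0,"roll":0,"gripper":1}
  ]
}}

```text
t: 39.47
position: [0.4497, 0.1381, 0.2194]
tcp_rot: [3.141, -0.0, 1.467]
ft_force: [0.6, 0.4, -0.8]
gripper_width: 0.411
finger_force: 30.2
```

Emit:
{"api": "apply_moves", "payload": {
  "motion": [
    {"x":0,"y":0,"z":0.03,"roll":0,"gripper":1},
    {"x":0,"y":0,"z":0,"roll":0,"gripper":0.42},
    {"x":0,"y":0,"z":0,"roll":0,"gripper":0.42},
    {"x":0,"y":0,"z":0,"roll":0,"gripper":0.42},
    {"x":0,"y":0,"z":-0.5,"roll":0,"gripper":0.42},
    {"x":0,"y":0,"z":-0.8,"roll":0,"gripper":0.42},
    {"x":0,"y":0,"z":-0.6,"roll":0,"gripper":0.42},
    {"x":0,"y":-0.6,"z":0,"roll":0,"gripper":1},
    {"x":0,"y":-0.6,"z":0,"roll":0,"gripper":1},
    {"x":0,"y":0,"z":0,"roll":0,"gripper":1},
    {"x":0,"y":0,"z":0,"roll":0,"gripper":1}
  ]
}}

```text
t: 40.38
position: [0.4009, 0.1439, 0.2943]
tcp_rot: [3.141, -0.0, 1.469]
ft_force: [0.8, -0.5, -0.3]
gripper_width: 0.017
finger_force: 0.0
```

```bash
python3 lane.py 270 .207; python3 look.py
```

```text
t 40.4 pos [0.4009 0.1439 0.2943] yaw 1.4688 F [ 0.7867 -0.5377 -0.3402] w 0.017 tool mm [-2.3  0.5 87.3] units [-0.058  0.013  2.183]
[0.4009 0.1439 0.2943] 40.3833
(np.float32(386.5), np.float32(217.5), np.float32(26.4)) (np.float64(223.7), np.float64(3.0)) r mm 17.6
(np.float32(525.5), np.float32(214.5), np.float32(28.8)) (np.float64(129.8), np.float64(5.1)) r mm 20.1
(np.float32(581.5), np.float32(215.5), np.float32(34.3)) (np.float64(90.2), np.float64(4.2)) r mm 25.0
```

Emit:
{"api": "apply_moves", "payload": {
  "motion": [
    {"x":-0.02,"y":0,"z":0.5,"roll":0,"gripper":1},
    {"x":0,"y":0,"z":0.6,"roll":0,"gripper":1},
    {"x":0,"y":0,"z":0.6,"roll":0,"gripper":1},
    {"x":0,"y":0,"z":0.47,"roll":0,"gripper":1},
    {"x":0,"y":0,"z":0,"roll":0,"gripper":1},
    {"x":0,"y":0.2,"z":0,"roll":0,"gripper":1},
    {"x":0,"y":0.2,"z":0,"roll":0,"gripper":1},
    {"x":0,"y":0.2,"z":0,"roll":0,"gripper":1},
    {"x":0,"y":0.2,"z":0,"roll":0,"gripper":1},
    {"x":0,"y":0.2,"z":0,"roll":0,"gripper":1},
    {"x":0,"y":0.2,"z":0,"roll":0,"gripper":1},
    {"x":0,"y":0,"z":0,"roll":0,"gripper":1}
  ]
}}

```text
t: 41.43
position: [0.4509, 0.1378, 0.2074]
tcp_rot: [3.139, -0.0, 1.468]
ft_force: [-0.4, -0.1, -0.6]
gripper_width: 0.001
finger_force: 0.0
```

Emit:
{"api": "apply_moves", "payload": {
  "motion": [
    {"x":0,"y":0.2,"z":0,"roll":0,"gripper":1},
    {"x":0,"y":0.2,"z":0,"roll":0,"gripper":1},
    {"x":0,"y":0.2,"z":0,"roll":0,"gripper":1},
    {"x":0,"y":0.2,"z":0,"roll":0,"gripper":1},
    {"x":0,"y":0.2,"z":0,"roll":0,"gripper":1},
    {"x":0,"y":0.2,"z":0,"roll":0,"gripper":1},
    {"x":0,"y":0.2,"z":0,"roll":0,"gripper":1},
    {"x":0,"y":0.1,"z":0,"roll":0,"gripper":1},
    {"x":0,"y":0,"z":0,"roll":0,"gripper":1}
  ]
}}

```text
t: 42.18
position: [0.5098, 0.1317, 0.2069]
tcp_rot: [3.141, -0.0, 1.468]
ft_force: [-0.8, 0.7, 0.4]
gripper_width: 0.001
finger_force: 0.1
```

```bash
python3 lane.py 157 .207
```

```text
t 42.2 pos [0.5098 0.1317 0.2069] yaw 1.4678 F [-0.8394  0.6971  0.3509] w 0.001 tool mm [-1.6  4.  -0.1] units [-0.039  0.101 -0.002]
```

Emit:
{"api": "apply_moves", "payload": {
  "motion": [
    {"x":0,"y":0.05,"z":0,"roll":0,"gripper":1},
    {"x":0,"y":0.05,"z":0,"roll":0,"gripper":1},
    {"x":0,"y":0,"z":0,"roll":0,"gripper":1},
    {"x":0,"y":0,"z":0,"roll":0,"gripper":1}
  ]
}}

```text
t: 42.52
position: [0.5128, 0.1315, 0.207]
tcp_rot: [3.141, -0.0, 1.468]
ft_force: [-0.7, 0.3, -0.4]
gripper_width: 0.0
finger_force: 0.4
```

Emit:
{"api": "apply_moves", "payload": {
  "motion": [
    {"x":0,"y":0.05,"z":0,"roll":0,"gripper":1},
    {"x":0,"y":0,"z":0,"roll":0,"gripper":1},
    {"x":0,"y":0,"z":0,"roll":0,"gripper":1}
  ]
}}

```text
t: 42.77
position: [0.514, 0.1314, 0.2067]
tcp_rot: [-3.138, 0.0, 1.468]
ft_force: [-6.6, -0.8, 1.4]
gripper_width: 0.003
finger_force: 3.3
```

Emit:
{"api": "apply_moves", "payload": {
  "motion": [
    {"x":0,"y":0.03,"z":0,"roll":0,"gripper":1},
    {"x":0,"y":0,"z":0,"roll":0,"gripper":1},
    {"x":0,"y":0,"z":0,"roll":0,"gripper":1}
  ]
}}

```text
t: 43.02
position: [0.5144, 0.1314, 0.2067]
tcp_rot: [-3.136, 0.001, 1.468]
ft_force: [-11.4, -0.1, 5.4]
gripper_width: -0.004
finger_force: 5.7
```

Emit:
{"api": "apply_moves", "payload": {
  "motion": [
    {"x":0,"y":-0.2,"z":0,"roll":0,"gripper":1},
    {"x":0,"y":0,"z":-0.7,"roll":0,"gripper":1},
    {"x":0,"y":0,"z":-0.8,"roll":0,"gripper":1},
    {"x":0,"y":0,"z":-0.8,"roll":0,"gripper":1},
    {"x":0,"y":0,"z":0,"roll":0,"gripper":1},
    {"x":0,"y":0,"z":0,"roll":0,"gripper":1}
  ]
}}

```text
t: 43.52
position: [0.5081, 0.132, 0.3006]
tcp_rot: [3.137, -0.001, 1.468]
ft_force: [-0.8, 0.6, 0.3]
gripper_width: 0.0
finger_force: 0.0
```

```bash
python3 look.py; python3 jars.py | cut -c1-60; python3 -c "
import cv2,glob;f=sorted(glob.glob('pics/l_*.png'),key=lambda f:int(f[7:-4]))[-1];a=cv2.imread(f)[120:320,100:640];cv2.imwrite('pics/v.png',a)"
```

```text
[0.5081 0.132  0.3006] 43.5167
(np.float32(467.5), np.float32(214.5), np.float32(26.6)) (np.float64(57.4), np.float64(2.0)) r mm 18.8
(np.float32(367.5), np.float32(213.5), np.float32(24.3)) (np.float64(126.6), np.float64(2.9)) r mm 16.7
(np.float32(417.5), np.float32(211.5), np.float32(25.4)) (np.float64(92.4), np.float64(4.3)) r mm 17.6
(np.float32(514.5), np.float32(207.5), np.float32(31.9)) (np.float64(25.0), np.float64(7.0)) r mm 22.9
[ 0.6812 -0.2787] [391.1333 161.6222] 45
t 43.6 pos [0.5078 0.1319 0.2983] yaw 1.4680 F [-0.5248 -0.0
[ 0.3617 -0.4295] [446.8684 264.2368] 38
t 43.6 pos [0.5078 0.1319 0.2983] yaw 1.4680 F [-0.5248 -0.0
```

View pics/v.png

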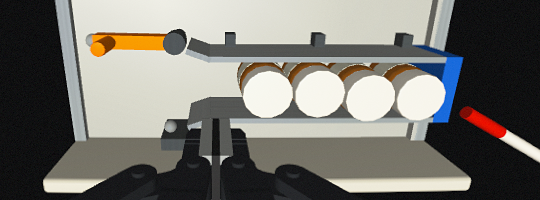

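All four jars stand in file against the blue stop, with caps at crop (268,92) to (421,96). The keeper points almost straight away from the lane, with its knob top at about crop (99,47). Next I measure the knob.

Run:
```python
from look import *
import glob
f=sorted(glob.glob('pics/l_*.png'),key=lambda f:int(f[7:-4]))[-1];im=cv2.imread(f)
s=get_state();s['position']=np.array([.5081,.132,.3006])
hsv=cv2.cvtColor(im,cv2.COLOR_BGR2HSV);m=(hsv[:,:,0]<22)&(hsv[:,:,0]>8)&(hsv[:,:,1]>180)&(hsv[:,:,2]>90);m[:,300:]=0;m[:100]=0;m[250:]=0
v,u=np.where(m);print(u.min(),u.max(),v.min(),v.max())
b=m&(hsv[:,:,2]>225);
for r in range(v.min(),v.max()+1): 
    w=np.where(m[r])[0];print(r,w.min(),w.max(),hsv[r,w.min()+3:w.min()+16:4,2],end=' | ')
print()
h=o-.191*xv+.0335*yv
for a in(1.3,1.4,1.5,1.6,1.7):
    k=h-.046*(np.sin(a)*xv+np.cos(a)*yv);e=h-.065*(np.sin(a)*xv+np.cos(a)*yv)
    print(a,proj("wrist",[[*k,.074],[*e,.05],[*h,.05]],s).round(0).tolist())
```

```text
191 266 153 176
153 197 214 [132 133 136 135] | 154 195 266 [121 124 126 126] | 155 192 265 [251 245 235 207] | 156 192 264 [251 251 255 138] | 157 193 263 [249 252 150 123] | 158 193 263 [249 247 126 119] | 159 193 263 [252 153 123 117] | 160 193 262 [247 127 120 117] | 161 193 262 [144 120 116 118] | 162 193 262 [230 112 117 114] | 163 193 262 [251 241 117 116] | 164 192 262 [250 251 110 114] | 165 191 262 [249 249 239 112] | 166 191 262 [249 249 254 113] | 167 191 262 [248 249 251 111] | 168 191 263 [249 249 250 110] | 169 191 263 [249 249 249 108] | 170 191 209 [249 249 249 113] | 171 191 207 [249 249 250 112] | 172 192 206 [249 249 255 182] | 173 192 204 [249 249 239 231] | 174 193 203 [249 250 143 225] | 175 195 201 [250 204 223 223] | 176 197 198 [225 225 223 223] | 
1.3 [[204.0, 190.0], [191.0, 187.0], [276.0, 164.0]]
1.4 [[202.0, 183.0], [188.0, 179.0], [276.0, 164.0]]
1.5 [[201.0, 176.0], [186.0, 170.0], [276.0, 164.0]]
1.6 [[200.0, 169.0], [185.0, 161.0], [276.0, 164.0]]
1.7 [[200.0, 162.0], [185.0, 152.0], [276.0, 164.0]]
```

```bash
cat > lane.py <<'E'
import sys,go
s=float(sys.argv[1])/1000;z=float(sys.argv[2]);f=float(sys.argv[3])/1000 if len(sys.argv)>3 else 0
go.to([.6698-.9945*s+.1048*f,.1133+.1048*s+.9945*f,z])
E
python3 lane.py 237 .238 34.8
```

```text
t 43.6 pos [0.5078 0.1319 0.2983] yaw 1.4680 F [-0.5248 -0.0284  0.4524] w 0.001 tool mm [ 33.4 -73.9  60.4] units [ 0.835 -1.846  1.509]
```

Emit:
{"api": "apply_moves", "payload": {
  "motion": [
    {"x":0.28,"y":-0.62,"z":0,"roll":0,"gripper":0.65},
    {"x":0.28,"y":-0.62,"z":0,"roll":0,"gripper":0.65},
    {"x":0.28,"y":-0.61,"z":0,"roll":0,"gripper":0.65},
    {"x":0,"y":0,"z":0,"roll":0,"gripper":0.65},
    {"x":0,"y":0,"z":0,"roll":0,"gripper":0.65},
    {"x":0,"y":0,"z":0,"roll":0,"gripper":0.65}
  ]
}}

```text
t: 44.12
position: [0.4384, 0.1728, 0.2984]
tcp_rot: [-3.141, 0.0, 1.468]
ft_force: [0.8, 0.8, 0.2]
gripper_width: 0.348
finger_force: 0.0
```

```bash
python3 lane.py 237 .238 34.8
python3 - <<'E'
from look import *
s=get_state();im=snapshot("wrist");cv2.imwrite("pics/k.png",im)
hsv=cv2.cvtColor(im,cv2.COLOR_BGR2HSV);m=(hsv[:,:,0]<22)&(hsv[:,:,0]>8)&(hsv[:,:,1]>180)&(hsv[:,:,2]>225)
for c,st in blobs(m,30,5000): print(c,st,rel(c,.074,s))
E
```

```text
t 44.1 pos [0.4384 0.1728 0.2984] yaw 1.4682 F [0.7931 0.77   0.2268] w 0.348 tool mm [-0.1 -0.6 60.4] units [-0.003 -0.015  1.51 ]
[303.812  206.4286] [299 201  16  13 133] (np.float64(244.5), np.float64(43.9))
[344.0783 207.727 ] [316 201  53  14 575] (np.float64(218.3), np.float64(43.1))
[314.2676 219.0845] [308 213  14  13 142] (np.float64(237.7), np.float64(35.1))
```

Emit:
{"api": "apply_moves", "payload": {
  "motion": [
    {"x":0.01,"y":-0.03,"z":0.4,"roll":0,"gripper":0.65},
    {"x":0,"y":0,"z":0.4,"roll":0,"gripper":0.65},
    {"x":0,"y":0,"z":0.4,"roll":0,"gripper":0.65},
    {"x":0,"y":0,"z":0.3,"roll":0,"gripper":0.65},
    {"x":0,"y":0,"z":0,"roll":0,"gripper":0.65},
    {"x":0,"y":0,"z":0,"roll":0,"gripper":1},
    {"x":0,"y":0,"z":0,"roll":0,"gripper":1},
    {"x":0,"y":0,"z":0,"roll":0,"gripper":1},
    {"x":0,"y":0,"z":0,"roll":0,"gripper":1},
    {"x":0,"y":0,"z":0,"roll":0,"gripper":1}
  ],
  "newtons": 20
}}

```text
t: 45.0
position: [0.4372, 0.1734, 0.2395]
tcp_rot: [3.139, -0.0, 1.468]
ft_force: [4.5, -0.8, -3.5]
gripper_width: 0.098
finger_force: 19.5
```

Run:
```python
import numpy as np
a=np.linspace(1.6,0,11);x=-46*np.sin(a);y=-46*np.cos(a)  # tool y=sampler x, tool x=sampler y
print(np.c_[np.diff(y),np.diff(x)]/40)
```

```text
[[-0.18356672  0.00933254]
 [-0.17973523  0.03845886]
 [-0.17131232  0.06660273]
 [-0.15851317  0.0930452 ]
 [-0.14166473  0.1171108 ]
 [-0.12119741  0.13818475]
 [-0.09763404  0.15572871]
 [-0.07157657  0.16929451]
 [-0.04369065  0.17853561]
 [-0.01468862  0.18321594]]
```

Emit:
{"api": "apply_moves", "payload": {
  "motion": [
    {"x":-0.18,"y":0.01,"z":0,"roll":0,"gripper":1},
    {"x":-0.18,"y":0.04,"z":0,"roll":0,"gripper":1},
    {"x":-0.17,"y":0.07,"z":0,"roll":0,"gripper":1},
    {"x":-0.16,"y":0.09,"z":0,"roll":0,"gripper":1},
    {"x":-0.14,"y":0.12,"z":0,"roll":0,"gripper":1},
    {"x":-0.12,"y":0.14,"z":0,"roll":0,"gripper":1},
    {"x":0,"y":0,"z":0,"roll":0,"gripper":1}
  ]
}}

```text
t: 45.58
position: [0.4518, 0.1323, 0.239]
tcp_rot: [-3.14, 0.001, 1.467]
ft_force: [-3.8, -2.0, 3.9]
gripper_width: 0.092
finger_force: 20.4
```

Emit:
{"api": "apply_moves", "payload": {
  "motion": [
    {"x":-0.1,"y":0.16,"z":0,"roll":0,"gripper":1},
    {"x":-0.07,"y":0.17,"z":0,"roll":0,"gripper":1},
    {"x":0,"y":0,"z":0,"roll":0,"gripper":1}
  ]
}}

```text
t: 45.83
position: [0.4647, 0.1248, 0.239]
tcp_rot: [3.142, 0.0, 1.467]
ft_force: [-2.0, -1.5, 2.1]
gripper_width: 0.097
finger_force: 20.4
```

```bash
python3 lane.py 191 .238 -12.5
```

```text
t 45.8 pos [0.4647 0.1248 0.239 ] yaw 1.4674 F [-1.9874 -1.5267  2.0714] w 0.097 tool mm [-2.5 14.2  1. ] units [-0.062  0.355  0.026]
```

Emit:
{"api": "apply_moves", "payload": {
  "motion": [
    {"x":-0.04,"y":0.13,"z":0,"roll":0,"gripper":1},
    {"x":-0.01,"y":0.13,"z":0,"roll":0,"gripper":1},
    {"x":0,"y":0.12,"z":0,"roll":0,"gripper":1},
    {"x":0,"y":0,"z":0,"roll":0,"gripper":1},
    {"x":0,"y":0,"z":0,"roll":0,"gripper":1}
  ]
}}

```text
t: 46.25
position: [0.479, 0.1221, 0.2389]
tcp_rot: [-3.141, 0.0, 1.468]
ft_force: [-3.8, -1.6, 1.3]
gripper_width: 0.098
finger_force: 20.6
```

```bash
python3 lane.py 191 .238 -12.5
```

```text
t 46.2 pos [0.479  0.1221 0.2389] yaw 1.4682 F [-3.7721 -1.5678  1.2549] w 0.098 tool mm [-1.2 -0.3  0.9] units [-0.03  -0.007  0.022]
```

Push slightly further to feel the closed stop.

Emit:
{"api": "apply_moves", "payload": {
  "motion": [
    {"x":0,"y":0.05,"z":0,"roll":0,"gripper":1},
    {"x":0,"y":0.05,"z":0,"roll":0,"gripper":1},
    {"x":0,"y":0,"z":0,"roll":0,"gripper":1},
    {"x":0,"y":0,"z":0,"roll":0,"gripper":1}
  ]
}}

```text
t: 46.58
position: [0.4809, 0.122, 0.2385]
tcp_rot: [-3.133, 0.001, 1.469]
ft_force: [-15.1, -0.1, 9.3]
gripper_width: 0.097
finger_force: 21.5
```

Emit:
{"api": "apply_moves", "payload": {
  "motion": [
    {"x":0,"y":-0.05,"z":0,"roll":0,"gripper":1},
    {"x":0,"y":0,"z":0,"roll":0,"gripper":0.7},
    {"x":0,"y":0,"z":0,"roll":0,"gripper":0.7},
    {"x":0,"y":0,"z":0,"roll":0,"gripper":0.7},
    {"x":0,"y":0,"z":-0.5,"roll":0,"gripper":0.7},
    {"x":0,"y":0,"z":-0.6,"roll":0,"gripper":0.7},
    {"x":0,"y":0,"z":-0.6,"roll":0,"gripper":0.7},
    {"x":0,"y":0,"z":0,"roll":0,"gripper":0.7},
    {"x":0,"y":0,"z":0,"roll":0,"gripper":0.7}
  ]
}}

```text
t: 47.33
position: [0.4812, 0.1219, 0.3079]
tcp_rot: [3.138, -0.001, 1.468]
ft_force: [-0.2, -0.3, -0.3]
gripper_width: 0.304
finger_force: 0.0
```

```bash
python3 look.py
python3 - <<'E'
from look import *
s=get_state();im=snapshot("wrist");cv2.imwrite("pics/k2.png",im[100:350,100:600])
hsv=cv2.cvtColor(im,cv2.COLOR_BGR2HSV);m=(hsv[:,:,0]<22)&(hsv[:,:,0]>8)&(hsv[:,:,1]>180)&(hsv[:,:,2]>225)
for c,st in blobs(m,30,5000): print(c,st,rel(c,.074,s),rel(c,.05,s))
import go; go.to([.5289,.0275,.30])
E
```

```text
[0.4812 0.1219 0.3079] 47.3333
(np.float32(454.5), np.float32(180.5), np.float32(25.4)) (np.float64(92.2), np.float64(11.4)) r mm 17.8
(np.float32(406.5), np.float32(182.5), np.float32(23.0)) (np.float64(125.5), np.float64(9.9)) r mm 16.0
(np.float32(501.5), np.float32(184.5), np.float32(26.6)) (np.float64(58.6), np.float64(8.6)) r mm 19.1
(np.float32(552.5), np.float32(182.5), np.float32(26.6)) (np.float64(22.0), np.float64(10.1)) r mm 19.6
[311.9719 168.2848] [305 144  14  51 604] (np.float64(191.2), np.float64(21.2)) (np.float64(191.4), np.float64(16.1))
[311.75   206.6875] [305 201  14  13 144] (np.float64(191.4), np.float64(-5.3)) (np.float64(191.7), np.float64(-13.6))
t 47.4 pos [0.4809 0.1219 0.3063] yaw 1.4679 F [-0.0623  0.4445 -0.3379] w 0.299 tool mm [-88.9  57.4   6.3] units [-2.223  1.436  0.157]
```

View pics/k2.png

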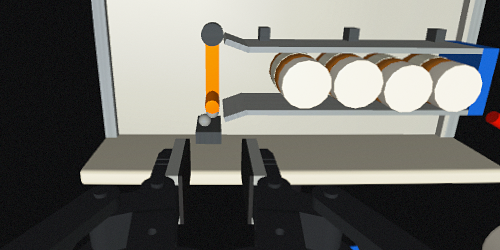

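The keeper lies straight across the mouth from crop (212,34) to its knob at (212,105), with its end in the catch. The jars are still closed up. Next I push the drawer shut with closed fingers on the end of the fin.

```bash
python3 go.py .526 -.012 .22
```

```text
t 47.4 pos [0.4809 0.1219 0.3063] yaw 1.4679 F [-0.0623  0.4445 -0.3379] w 0.299 tool mm [-128.5   58.7   86.3] units [-3.213  1.466  2.157]
```

Emit:
{"api": "apply_moves", "payload": {
  "motion": [
    {"x":-0.6,"y":0.3,"z":0,"roll":0,"gripper":1},
    {"x":-0.65,"y":0.3,"z":0,"roll":0,"gripper":1},
    {"x":-0.65,"y":0.3,"z":0,"roll":0,"gripper":1},
    {"x":-0.65,"y":0.3,"z":0,"roll":0,"gripper":1},
    {"x":-0.65,"y":0.27,"z":0,"roll":0,"gripper":1},
    {"x":0,"y":0,"z":0,"roll":0,"gripper":1},
    {"x":0,"y":0,"z":0.6,"roll":0,"gripper":1},
    {"x":0,"y":0,"z":0.6,"roll":0,"gripper":1},
    {"x":0,"y":0,"z":0.5,"roll":0,"gripper":1},
    {"x":0,"y":0,"z":0.45,"roll":0,"gripper":1},
    {"x":0,"y":0,"z":0,"roll":0,"gripper":1},
    {"x":0,"y":0,"z":0,"roll":0,"gripper":1}
  ]
}}

```text
t: 48.43
position: [0.5262, -0.0112, 0.2201]
tcp_rot: [-3.139, -0.0, 1.468]
ft_force: [-0.2, 0.0, 1.0]
gripper_width: 0.001
finger_force: 0.0
```

Emit:
{"api": "apply_moves", "payload": {
  "motion": [
    {"x":0.1,"y":0,"z":0,"roll":0,"gripper":1},
    {"x":0.1,"y":0,"z":0,"roll":0,"gripper":1},
    {"x":0.1,"y":0,"z":0,"roll":0,"gripper":1},
    {"x":0.1,"y":0,"z":0,"roll":0,"gripper":1},
    {"x":0.1,"y":0,"z":0,"roll":0,"gripper":1},
    {"x":0.1,"y":0,"z":0,"roll":0,"gripper":1},
    {"x":0.1,"y":0,"z":0,"roll":0,"gripper":1},
    {"x":0.1,"y":0,"z":0,"roll":0,"gripper":1},
    {"x":0.1,"y":0,"z":0,"roll":0,"gripper":1},
    {"x":0.1,"y":0,"z":0,"roll":0,"gripper":1}
  ]
}}

```text
t: 49.27
position: [0.5305, 0.0286, 0.2211]
tcp_rot: [3.141, 0.0, 1.468]
ft_force: [-1.4, -2.6, 1.5]
gripper_width: -0.0
finger_force: 1.1
```

Emit:
{"api": "apply_moves", "payload": {
  "motion": [
    {"x":0.12,"y":0,"z":0,"roll":0,"gripper":1},
    {"x":0.15,"y":0,"z":0,"roll":0,"gripper":1},
    {"x":0.15,"y":0,"z":0,"roll":0,"gripper":1},
    {"x":0.15,"y":0,"z":0,"roll":0,"gripper":1},
    {"x":0.15,"y":0,"z":0,"roll":0,"gripper":1},
    {"x":0.15,"y":0,"z":0,"roll":0,"gripper":1},
    {"x":0.15,"y":0,"z":0,"roll":0,"gripper":1},
    {"x":0.15,"y":0,"z":0,"roll":0,"gripper":1},
    {"x":0.15,"y":0,"z":0,"roll":0,"gripper":1},
    {"x":0.15,"y":0,"z":0,"roll":0,"gripper":1},
    {"x":0.15,"y":0,"z":0,"roll":0,"gripper":1},
    {"x":0.12,"y":0,"z":0,"roll":0,"gripper":1}
  ]
}}

```text
t: 50.27
position: [0.5376, 0.0982, 0.221]
tcp_rot: [-3.142, -0.0, 1.468]
ft_force: [1.2, -3.2, 1.2]
gripper_width: -0.0
finger_force: 1.2
```

Emit:
{"api": "apply_moves", "payload": {
  "motion": [
    {"x":0.12,"y":0,"z":0,"roll":0,"gripper":1},
    {"x":0.15,"y":0,"z":0,"roll":0,"gripper":1},
    {"x":0.15,"y":0,"z":0,"roll":0,"gripper":1},
    {"x":0.15,"y":0,"z":0,"roll":0,"gripper":1},
    {"x":0.15,"y":0,"z":0,"roll":0,"gripper":1},
    {"x":0.15,"y":0,"z":0,"roll":0,"gripper":1},
    {"x":0.15,"y":0,"z":0,"roll":0,"gripper":1},
    {"x":0.15,"y":0,"z":0,"roll":0,"gripper":1},
    {"x":0.12,"y":0,"z":0,"roll":0,"gripper":1},
    {"x":0.1,"y":0,"z":0,"roll":0,"gripper":1},
    {"x":0,"y":0,"z":0,"roll":0,"gripper":1}
  ]
}}

```text
t: 51.18
position: [0.543, 0.1537, 0.2209]
tcp_rot: [-3.141, -0.0, 1.469]
ft_force: [0.4, -0.0, -0.4]
gripper_width: -0.004
finger_force: 0.0
```

Emit:
{"api": "apply_moves", "payload": {
  "motion": [
    {"x":0.07,"y":0,"z":0,"roll":0,"gripper":1},
    {"x":0.07,"y":0,"z":0,"roll":0,"gripper":1},
    {"x":0.07,"y":0,"z":0,"roll":0,"gripper":1},
    {"x":0.07,"y":0,"z":0,"roll":0,"gripper":1},
    {"x":0.07,"y":0,"z":0,"roll":0,"gripper":1},
    {"x":0,"y":0,"z":0,"roll":0,"gripper":1}
  ]
}}

```text
t: 51.68
position: [0.5447, 0.1674, 0.221]
tcp_rot: [3.141, -0.001, 1.468]
ft_force: [0.0, -0.4, -0.4]
gripper_width: -0.001
finger_force: 0.0
```

Emit:
{"api": "apply_moves", "payload": {
  "motion": [
    {"x":0.05,"y":0,"z":0,"roll":0,"gripper":1},
    {"x":0.05,"y":0,"z":0,"roll":0,"gripper":1},
    {"x":0,"y":0,"z":0,"roll":0,"gripper":1}
  ]
}}

```text
t: 51.93
position: [0.5452, 0.1711, 0.2211]
tcp_rot: [3.141, -0.0, 1.468]
ft_force: [-0.0, -0.6, -0.4]
gripper_width: -0.0
finger_force: 0.0
```

Emit:
{"api": "apply_moves", "payload": {
  "motion": [
    {"x":0.05,"y":0,"z":0,"roll":0,"gripper":1},
    {"x":0.05,"y":0,"z":0,"roll":0,"gripper":1},
    {"x":0,"y":0,"z":0,"roll":0,"gripper":1}
  ]
}}

```text
t: 52.18
position: [0.5456, 0.1751, 0.2211]
tcp_rot: [3.141, -0.0, 1.468]
ft_force: [0.1, 0.6, 0.1]
gripper_width: -0.003
finger_force: 0.0
```

Emit:
{"api": "apply_moves", "payload": {
  "motion": [
    {"x":0.05,"y":0,"z":0,"roll":0,"gripper":1},
    {"x":0,"y":0,"z":0,"roll":0,"gripper":1},
    {"x":0,"y":0,"z":0,"roll":0,"gripper":1}
  ]
}}

```text
t: 52.43
position: [0.5457, 0.1769, 0.221]
tcp_rot: [3.141, -0.0, 1.468]
ft_force: [0.4, 0.7, -0.9]
gripper_width: -0.001
finger_force: 0.0
```

Run:
```python
from h import *
w=snapshot("wrist");t=snapshot("top")
cv2.imwrite("pics/z.png",np.hstack([w[0:400,150:500],cv2.resize(t[130:270,150:270],(343,400),interpolation=cv2.INTER_CUBIC)]))
```

```text
(no output)
```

View pics/z.png

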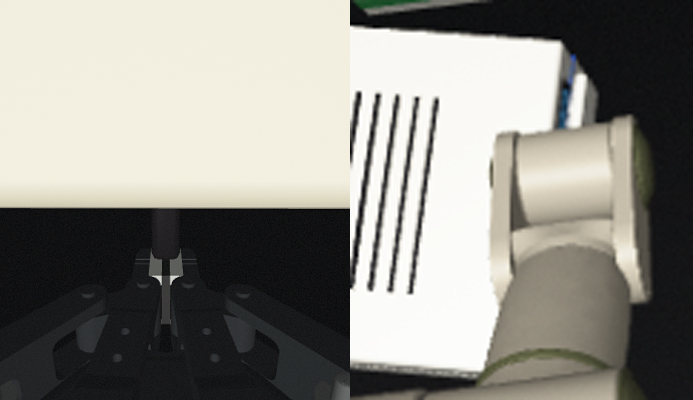

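The fin is straight ahead of the closed fingers and the drawer is nearly in, having run slightly ahead of the hand. I continue gently until contact.

Emit:
{"api": "apply_moves", "payload": {
  "motion": [
    {"x":0.05,"y":0,"z":0,"roll":0,"gripper":1},
    {"x":0.05,"y":0,"z":0,"roll":0,"gripper":1},
    {"x":0,"y":0,"z":0,"roll":0,"gripper":1},
    {"x":0,"y":0,"z":0,"roll":0,"gripper":1}
  ]
}}

```text
t: 52.87
position: [0.5461, 0.1794, 0.2211]
tcp_rot: [-3.141, 0.004, 1.468]
ft_force: [-2.0, -13.4, 2.4]
gripper_width: -0.001
finger_force: 6.6
```

Emit:
{"api": "apply_moves", "payload": {
  "motion": [
    {"x":0.05,"y":0,"z":0,"roll":0,"gripper":1},
    {"x":0.05,"y":0,"z":0,"roll":0,"gripper":1},
    {"x":0,"y":0,"z":0,"roll":0,"gripper":1},
    {"x":0,"y":0,"z":0,"roll":0,"gripper":1}
  ]
}}

```text
t: 53.2
position: [0.5465, 0.1807, 0.2211]
tcp_rot: [-3.139, 0.011, 1.468]
ft_force: [-5.7, -35.2, 7.7]
gripper_width: -0.001
finger_force: 18.1
```

Emit:
{"api": "apply_moves", "payload": {
  "motion": [
    {"x":-0.1,"y":0,"z":0,"roll":0,"gripper":1},
    {"x":-0.4,"y":0,"z":0,"roll":0,"gripper":1},
    {"x":-0.8,"y":0,"z":0,"roll":0,"gripper":1},
    {"x":-0.8,"y":0,"z":-0.5,"roll":0,"gripper":1},
    {"x":-0.8,"y":0,"z":-0.5,"roll":0,"gripper":1},
    {"x":-0.8,"y":0,"z":-0.8,"roll":0,"gripper":1},
    {"x":-0.8,"y":0,"z":-0.8,"roll":0,"gripper":1},
    {"x":-0.8,"y":0,"z":0,"roll":0,"gripper":1},
    {"x":0,"y":0,"z":0,"roll":0,"gripper":1},
    {"x":0,"y":0,"z":0,"roll":0,"gripper":1}
  ]
}}

```text
t: 54.03
position: [0.5251, -0.0222, 0.3202]
tcp_rot: [3.141, -0.0, 1.465]
ft_force: [-0.2, -0.3, -0.1]
gripper_width: -0.0
finger_force: 0.0
```

Run:
```python
from h import *
s=get_state();w=snapshot("wrist");cv2.imwrite("pics/end_w.png",w);t=snapshot("top");cv2.imwrite("pics/end_t.png",t)
print(s['position'])
# rows of panel outer edge along a few columns of the top image: bright->dark transitions
g=cv2.cvtColor(t,cv2.COLOR_BGR2GRAY).astype(int)
ys=np.array([.1048,.9945]);f=np.array([.552,.2351])
for v in(165,180,195,225,240):
    for u in range(205,250):
        if abs(g[v,u]-g[v,u-1])>30: p=onz("top",[(u-.5,v)],.08,None)[0][:2];q=onz("top",[(u-.5,v)],.15)[0][:2];print(v,u,g[v,u-1],g[v,u],"panel ys %.1f"%((p-f)@ys*1000),"top ys %.1f"%((q-f)@ys*1000))
```

```text
[ 0.5251 -0.0222  0.3202]
165 221 237 196 panel ys 18.3 top ys 2.2
165 222 196 108 panel ys 15.3 top ys -0.6
165 223 108 68 panel ys 12.3 top ys -3.5
165 226 64 95 panel ys 3.3 top ys -12.1
165 227 95 205 panel ys 0.2 top ys -15.0
165 228 205 243 panel ys -2.8 top ys -17.8
165 231 231 150 panel ys -11.8 top ys -26.4
165 232 150 101 panel ys -14.8 top ys -29.3
165 236 72 25 panel ys -26.9 top ys -40.8
180 219 241 204 panel ys 18.9 top ys 2.7
180 220 204 125 panel ys 15.9 top ys -0.1
180 221 125 70 panel ys 12.9 top ys -3.0
180 225 83 197 panel ys 0.9 top ys -14.4
180 226 197 242 panel ys -2.1 top ys -17.2
180 229 239 181 panel ys -11.1 top ys -25.8
180 230 181 98 panel ys -14.1 top ys -28.6
180 234 83 42 panel ys -26.1 top ys -40.0
195 218 217 148 panel ys 16.4 top ys 0.4
195 219 148 102 panel ys 13.5 top ys -2.4
195 223 93 177 panel ys 1.5 top ys -13.8
195 224 177 237 panel ys -1.5 top ys -16.6
195 227 245 198 panel ys -10.4 top ys -25.1
195 228 198 96 panel ys -13.4 top ys -27.9
195 232 88 50 panel ys -25.3 top ys -39.3
195 233 50 17 panel ys -28.3 top ys -42.1
225 214 234 183 panel ys 17.7 top ys 1.7
225 215 183 101 panel ys 14.8 top ys -1.2
225 220 108 205 panel ys 0.0 top ys -15.2
225 221 205 247 panel ys -2.9 top ys -18.0
225 224 235 144 panel ys -11.8 top ys -26.4
225 225 144 99 panel ys -14.7 top ys -29.2
225 229 74 28 panel ys -26.5 top ys -40.4
240 212 240 199 panel ys 18.4 top ys 2.3
240 213 199 113 panel ys 15.5 top ys -0.5
240 217 105 148 panel ys 3.8 top ys -11.6
240 218 148 220 panel ys 0.8 top ys -14.4
240 222 244 187 panel ys -10.9 top ys -25.6
240 223 187 100 panel ys -13.8 top ys -28.4
240 227 86 44 panel ys -25.6 top ys -39.5
```

The panel's back edge lies on the sampler's front plane, with its outer face about 13 mm ahead for a 12 mm panel, so the drawer is fully shut. I hand the job in.

```bash
python3 -c "
from workcell import *
print(sign_off())"
```

```text
the job is handed in; nothing more can be done
None
```

I handed the job in with all four jars that were on the mat standing closed up to the end stop, the keeper clicked shut and the drawer fully shut; the verdict was not shown to me, and I could not see the jars once the drawer was in.

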